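# Fit the cog and spacer on a bicycle hub

### The arm

A 6-joint arm with a two-finger parallel gripper is mounted at the origin on the work surface. World frame = base frame: x ahead of the robot, y to its left, z up, the work surface at z = 0. Lengths are in m, angles in rad, forces in N, time in s.
With the tool pointing down it reaches from about 0.275 to 0.775 m from the base axis. Payload 14.6 kg.
Tool frame: the origin (TCP) lies midway between the tips of the shut fingers; the grasp point (between the pads) lies 19 mm behind it (r.grip_point_offset is the distance from the TCP to the grasp point, in m); z points along the fingers, y is the direction in which the jaws open and shut (so a half turn about z gives the same grasp; the last joint's range is limited). The gripper opens to 85 mm and grips with 20 to 120 N. Pads are 22 mm wide; open, the fingers measure 114 mm over their backs; the gripper's body (76 mm by 85 mm) begins 54 mm behind the grasp point. The pads swing forward as they close: fully open they stand 13 mm farther back than shut.
Start: joints at [-1.314, 0.263, -0.048, 1.259, 0, 1.415], TCP at [0.21, -0.481, 0.231] pointing down, gripper open.
Joint ranges: [-2.65, 2.65], [-0.89, 1.7], [-1.18, 1.37], [-2.13, 2.11], [-1.35, 1.29], [-3.14, 3.14]. Speed limits (rad/s): [1.89, 1.89, 2.57, 2.79, 3.14, 3.14].

### API

Orientations are given as a unit quaternion [x, y, z, w].
In Python, from plant import r gives the robot as it stands.
- The arm moves only by the tool apply_moves, never from a script. Its arguments are lists of equal length, an entry for each row: "delta_pos": the shift along the tool's x, y, z in m, a list of three; "twist": the turn, a rotation vector about the tool's x, y, z in rad, a list of three. In form: {"delta_pos": [[x, y, z], ...], "twist": [[rx, ry, rz], ...]}. A call has 1 to 8 rows; each row is the pose to reach, as a shift and turn from the pose commanded when the call began, along the tool's axes at that moment; what a row does not reach only later rows make up. A row lasts 1/10 s, in which the tool goes at most 50 mm and 8.59 degrees, less where a joint would pass 70% of its speed; a pose out of reach is approached as far as the arm can. A call with a gripper value outside its range is refused whole. "claw" is the opening, from -1 (shut) to 1 (fully open), so that 0 is half open, set as the call begins (left out, the last holds). The fingers move at their own pace and stop on an object; "squeeze" is the grip in N (left out, the last holds). Time passes only in rows, so rows that repeat a pose let the fingers close. It gives the time, the measured TCP pose, the force and the opening at its end, in the units of the state.
- r.state(): the state, without advancing time (a new reading comes with each control period).
- r.read_camera(name): name is "scene" or "top" or "wrist"; returns a dict with "color" (480x640x3 uint8, red, green, blue), "fx", "fy", "cx", "cy" (pixels), "k1" (the pictures are not rectified: a ray, as slopes to the right and down, at radius r is drawn at 1 + k1 r^2 times it, then the intrinsics apply), "R" (3x3) and "t" (3): a world point X has camera coordinates R X + t. Camera axes: x right, y down, z forward; pixel columns grow to the right and rows downward; lengths in m; the calibration is good to about 2 mm. A picture is of the moment at which its call begins. There is no depth.
- r.sign_off(): hands the job in, once; it reports no verdict.
The state is a dict: "t": time; "joints": joint angles; "joint_vel": joint speeds; "tau": joint torques, N m; "eef_pos": TCP position; "orientation": TCP orientation; "ft_force": force on the tool from outside, world axes, zero at the start; "wrist_torque": the same for the moment, N m; "opening": finger opening in m.
Only numpy, scipy, OpenCV 4.12 (cv2) and the standard library are available. Lean on these libraries where they do the work, as an engineer would, in place of code of your own. Each camera call takes 0.05 s, during which the arm holds its last target.

### The job

Finish the single-speed conversion of the rear hub in the vise: slide the shiny 14-tooth steel cog, then the red spacer, onto its splines, lining up the wide master slot (yellow dot) with the wide painted rib, dot side up, until the cog sits flat against the black spacer already there and the red one flat against the cog. Do not force or hammer them on: if one does not slide, turn it until it finds the splines; let go of both and leave the other things on the table where they are.

Things in the scene. Friction and masses are not known exactly. Their poses are not given: they have to be found in the camera images.
- hub_seat (a point): On a bicycle hub's upright axis in a bench vise: centre of the top face of the black 7 mm spacer (46 mm across) already on it, 203 mm above the table; the cog's underside belongs here. z up; x points to the middle of the wide master rib, painted yellow on end and outside. A 55 mm spoke flange lies 17 mm below.
- spline_end (a point): On the hub axis at the upper end of the splines, 24 mm above hub_seat (axes as there): round core of radius 14 mm, 8 ribs at 45 degree steps out to radius 17.2 mm, 3.6 mm wide, the master rib (on +x) 9.6 mm, ends chamfered over 3 mm. A locknut (17 mm across) and the 10 mm axle stand 13 mm above it. The hub turns on its axle with light friction (0.08 N m) and stays where left.
- vise: Blue bench vise fixed on the table, origin under the hub axis, 105 mm high, jaws 72 mm wide (along its y); its screw and bar handle point along its +x (away from the robot's base, turned up to 0.4 rad) and reach 110 mm from the axis, its anvil 106 mm along -x.
- cog_center (a point): Centre, half-way up, of the shiny steel cog lying flat, teeth low, dot up (z up), 13 mm high: 14 teeth (62 mm across, the lowest 4.2 mm) and above them a boss, 46 mm across, scalloped into 8 lobes (18 degrees wide, one on its own +x axis, then every 45 degrees). Gripped on the boss along a line 22.5 degrees from a lobe, each finger bears on two lobes (45 mm apart), square. About 85 g.
- cog_slot (a point): Mouth of the cog's master slot, 17 mm from its centre along its +x, half-way up. 12 mm wide, a yellow paint dot on the lobe beside it, on the upper face; the other 7 slots, at 45 degree steps, are 6 mm wide. Slots reach out to radius 18.6 mm, the tabs between them in to 15.4 mm, with 1.1 mm chamfers. On the hub it has about 1.2 mm play all round and 4 degrees either way.
- spacer_center (a point): Centre, half-way up, of the red aluminium spacer lying flat, yellow dot up (z up); 46 mm across, 12 mm high, outside scalloped into 8 lobes (18 degrees wide), one on its own +x axis, then every 45 degrees. Gripped along a line 22.5 degrees from a lobe, each finger bears on two lobes (about 45 mm apart) and holds it square. About 30 g.
- spacer_slot (a point): Mouth of the spacer's master slot, 17 mm from its centre along its +x, half-way up. 12 mm wide, a yellow paint dot on the lobe beside it, on the upper face; the other 7 slots, at 45 degree steps, are 6 mm wide. Slots reach out to radius 18.6 mm, the tabs between them in to 15.4 mm, with 1.1 mm chamfers. On the hub it has about 1.2 mm play all round and 4 degrees either way.
- worn_cog_center (a point): Centre of a brown rusty 17-tooth cog, 74 mm across, 5.5 mm thick, flat, with the same bore but no yellow dot: the old one that came off. To be left alone.
- lockring: Dark steel ring, 38 mm across, 5 mm high (origin under its centre). To be left alone.
- wrench: Flat steel spanner, 170 mm long, 8 mm high, lying along its x axis (origin under its middle). To be left alone.
- lube: Green plastic oil bottle with black cap, 42 mm across, 125 mm high (origin under its centre). To be left alone.
- grease: Tub with red lid and paper band, 80 mm across, 55 mm high (origin under its centre). To be left alone.
- tyre_lever: Yellow plastic tyre lever, 125 mm long, 10 mm high, along its x axis (origin under its middle). To be left alone.
- speaker: Grey cloth-covered round loudspeaker, 86 mm across, 93 mm high (origin under its centre). To be left alone.

How it is judged:
By the outcome, as a careful person would: the job done as asked, in the order asked, and still so for the second after the job is handed in, with the robot touching nothing.
It also fails if it takes over 58 s, if anything falls off the work surface, if the arm or the gripper's body presses on something with over 40 N, if the wrist force passes 120 N, or if a joint passes its speed limit or range.

## Working session

There is one attempt and no reset: what is moved stays moved. The work goes in short steps, Python scripts to look and compute and a tool call to move; the robot and the scene stay as the last step left them, time stands still between calls to the robot, and variables do not carry over. Pictures are saved under pics/ and viewed, and the job is handed in when it is done.

Besides the shell and the picture viewer there is one more tool, called after "Emit:" as name(argument=value, ...), one argument or row to a line, values as JSON. apply_moves: Moves the arm, as the interface text tells. Its arguments: {"type":"object","properties":{"delta_pos":{"type":"array"},"twist":{"type":"array"},"claw":{"type":"number"},"squeeze":{"type":"number"}},"required":["delta_pos","twist"]}

```bash
ls; mkdir -p pics; python3 - <<'E'
from plant import r
import cv2, numpy as np, pickle
d={}
for n in ["scene","top","wrist"]:
    c=r.read_camera(n); d[n]=c
    cv2.imwrite(f"pics/{n}0.png",c["color"][:,:,::-1])
    print(n,c["fx"],c["fy"],c["cx"],c["cy"],c["k1"],np.round(c["R"],3).tolist(),np.round(c["t"],3).tolist())
pickle.dump(d,open("cams0.pkl","wb"))
print(r.state(), r.grip_point_offset)
E
```

```text
pics
scene 573.1906630548907 573.1906630548907 311.80691162644644 233.38603417490333 -0.06997437833385775 [[0.461, 0.887, -0.01], [0.739, -0.39, -0.55], [-0.491, 0.247, -0.835]] [-0.262, -0.318, 1.637]
top 620.1701120584678 620.1701120584678 317.5354041810765 239.15707999272044 -0.05811659297266482 [[-0.012, -1.0, -0.003], [-0.989, 0.012, -0.147], [0.147, 0.001, -0.989]] [0.0, 0.56, 1.781]
wrist 346.0873989888488 346.0873989888488 322.0189341149973 240.56956680869243 -0.06691642341860965 [[0.399, -0.917, -0.0], [-0.868, -0.378, 0.321], [-0.295, -0.128, -0.947]] [-0.525, -0.043, 0.381]
{'t': 0.15, 'joints': array([-1.31428387e+00,  2.63420997e-01, -4.87592776e-02,  1.25937628e+00,
        2.20452065e-05,  1.41548920e+00]), 'joint_vel': array([ 0.00113626, -0.00038673,  0.00247703,  0.00026536, -0.00092076,
        0.0015446 ]), 'tau': array([-3.59409547e-03, -6.37835240e+01,  3.84645152e+01,  1.08011911e-02,
       -2.77961208e-04, -7.84354427e-06]), 'eef_pos': array([ 0.21009568, -0.48092638,  0.23094314]), 'orientation': array([ 9.78875306e-01,  2.04457799e-01, -8.21805331e-06, -3.80184427e-04]), 'ft_force': array([ 0.27972646, -0.8377802 ,  0.98293868]), 'wrist_torque': array([-0.02176862, -0.00217166,  0.02746809]), 'opening': 0.08525720502402313} 0.0187
```

View pics/scene0.png

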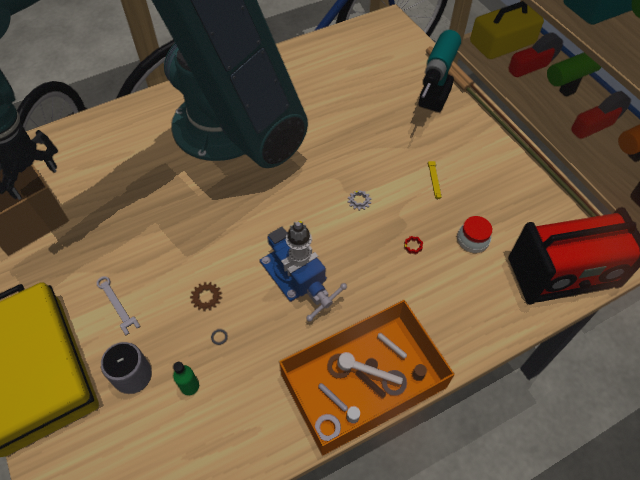

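View pics/top0.png

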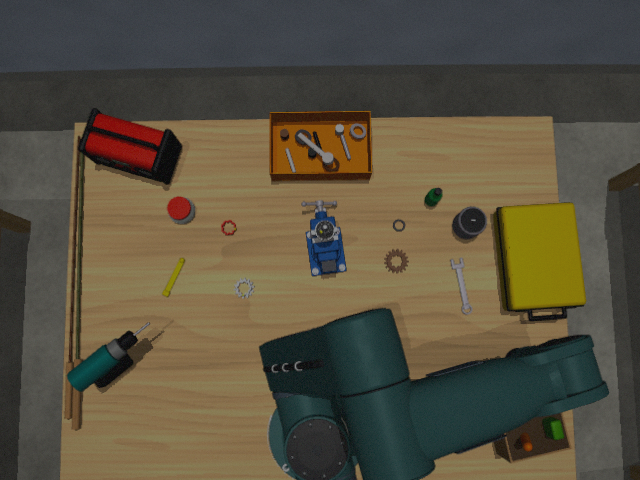

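View pics/wrist0.png

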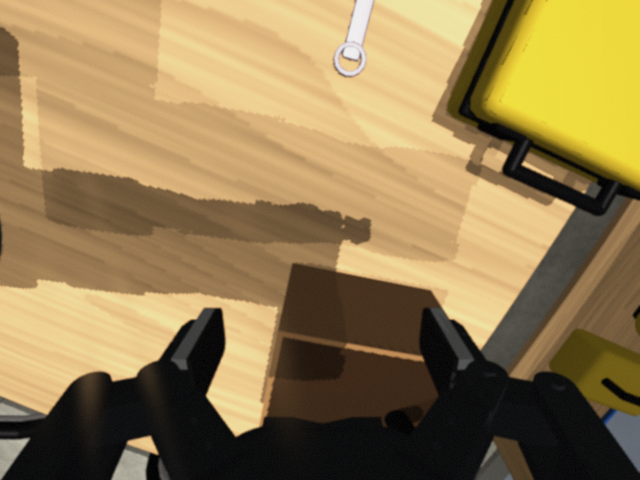

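The scene and top views both show the cog at top (245,288), the red spacer at top (229,228), and the hub in the vise at top (325,230). The worn cog, lockring and the other items are all clear of them.

```bash
cat > h.py <<'E'
import numpy as np, cv2
from scipy.spatial.transform import Rotation as Ro
def K(c): return np.array([[c["fx"],0,c["cx"]],[0,c["fy"],c["cy"]],[0,0,1.]])
def D(c): return np.array([c["k1"],0,0,0,0.])
def p2w(c,uv,z):
    uv=np.atleast_2d(np.array(uv,float)); n=cv2.undistortPoints(uv[:,None],K(c),D(c))[:,0]
    R=np.array(c["R"]);t=np.array(c["t"]); d=np.c_[n,np.ones(len(n))]@R; o=-R.T@t
    s=(z-o[2])/d[:,2]; return o+d*s[:,None]
def w2p(c,X):
    X=np.atleast_2d(np.array(X,float))
    return cv2.projectPoints(X,cv2.Rodrigues(np.array(c["R"]))[0],np.array(c["t"],float),K(c),D(c))[0][:,0]
def local(s,T):
    "delta in tool frame to reach world pos T"
    return Ro.from_quat(s["orientation"]).inv().apply(np.array(T)-s["eef_pos"])
E
python3 - <<'E'
import pickle,numpy as np
from h import *
d=pickle.load(open("cams0.pkl","rb"))
for n,u,z in [("top",(245,288),.01),("scene",(360,201),.01),("top",(229,228),.01),("scene",(413,245),.01),("top",(325,230),.24),("scene",(297,230),.24)]:
    print(n,p2w(d[n],u,z).round(4))
q=Ro.from_quat([ 9.78875306e-01,  2.04457799e-01,0,0])
print(q.as_matrix().round(3))
c=d["wrist"]; R=np.array(c["R"]); o=-R.T@np.array(c["t"])
e=np.array([ 0.21009568, -0.48092638,  0.23094314])
print("cam in tool",q.inv().apply(o-e),"R cam<-tool",(R@q.as_matrix()).round(3))
E
cat > up.py <<'E'
E
python3 - <<'E'
import cv2
for n,(x,y,w,h) in {"top":(180,180,200,150),"scene":(250,170,200,150)}.items():
    im=cv2.imread(f"pics/{n}0.png")[y:y+h,x:x+w]
    cv2.imwrite(f"pics/{n}0z.png",cv2.resize(im,None,fx=4,fy=4,interpolation=cv2.INTER_CUBIC))
E
```

```text
top [[0.4208 0.2101 0.01  ]]
scene [[0.4352 0.2088 0.01  ]]
top [[0.6014 0.2592 0.01  ]]
scene [[0.6107 0.2561 0.01  ]]
top [[ 0.5542 -0.0264  0.24  ]]
scene [[ 0.5801 -0.0364  0.24  ]]
[[ 0.916  0.4    0.   ]
 [ 0.4   -0.916  0.   ]
 [ 0.     0.    -1.   ]]
cam in tool [ 0.08131144  0.00017837 -0.1430581 ] R cam<-tool [[-0.001  1.     0.   ]
 [-0.947 -0.001 -0.321]
 [-0.321 -0.001  0.947]]
```

View pics/top0z.png

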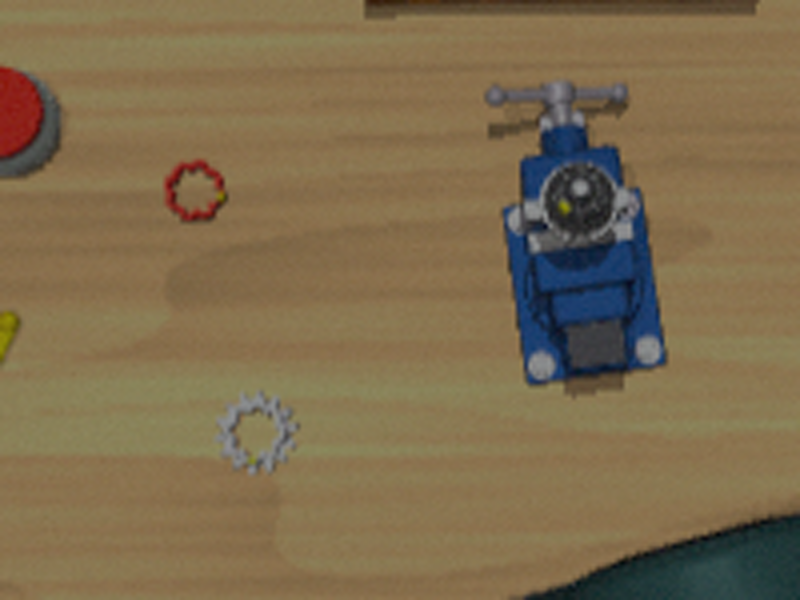

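View pics/scene0z.png

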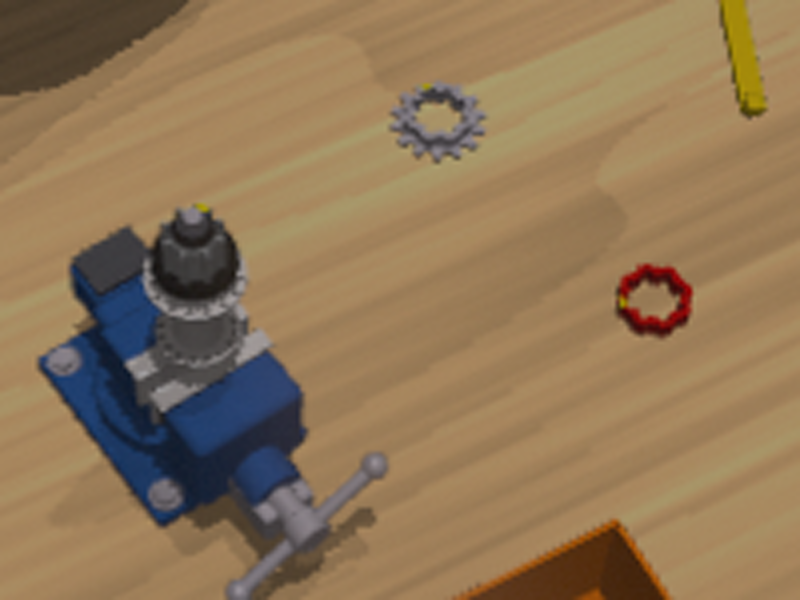

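```bash
python3 - <<'E'
import pickle,numpy as np
from h import *
d=pickle.load(open("cams0.pkl","rb"))
for n,u,z in [("top",(325,226.2),.24),("scene",(297.5,223),.24),("top",(244.7,288),.007),("scene",(359.5,199.5),.007),("top",(228.7,227.3),.006),("scene",(413.5,244.8),.006)]:
    print(n,p2w(d[n],u,z).round(4))
E
```

```text
top [[ 0.5643 -0.0265  0.24  ]]
scene [[ 0.5654 -0.0279  0.24  ]]
top [[0.421  0.2113 0.007 ]]
scene [[0.4287 0.2113 0.007 ]]
top [[0.6042 0.2607 0.006 ]]
scene [[0.6089 0.2593 0.006 ]]
```

Emit:
apply_moves(
  delta_pos=[
    [0.507, -0.274, -0.089],
    [0.507, -0.274, -0.089],
    [0.507, -0.274, -0.089],
    [0.507, -0.274, -0.089],
    [0.507, -0.274, -0.089],
    [0.507, -0.274, -0.089],
    [0.507, -0.274, -0.089],
    [0.507, -0.274, -0.089],
  ],
  twist=[
    [0, 0, 0],
    [0, 0, 0],
    [0, 0, 0],
    [0, 0, 0],
    [0, 0, 0],
    [0, 0, 0],
    [0, 0, 0],
    [0, 0, 0],
  ],
  claw=0.1,
)

```text
t: 0.95
eef_pos: [0.4544, -0.1677, 0.2927]
orientation: [0.979, 0.204, 0.0, 0.0]
ft_force: [1.0, -1.3, -0.5]
opening: 0.0468
```

Emit:
apply_moves(
  delta_pos=[
    [0.155, -0.084, -0.027],
    [0.155, -0.084, -0.027],
    [0.155, -0.084, -0.027],
    [0.155, -0.084, -0.027],
    [0.155, -0.084, -0.027],
    [0.155, -0.084, -0.027],
  ],
  twist=[
    [0, 0, 0],
    [0, 0, 0],
    [0, 0, 0],
    [0, 0, 0],
    [0, 0, 0],
    [0, 0, 0],
  ],
)

```text
t: 1.55
eef_pos: [0.5621, -0.0303, 0.3189]
orientation: [0.979, 0.205, -0.0, -0.0]
ft_force: [0.5, 0.3, -0.3]
opening: 0.0473
```

```bash
cat > snap.py <<'E'
import sys,pickle,cv2
from plant import r
n=sys.argv[1]; cam=sys.argv[2] if len(sys.argv)>2 else "wrist"
c=r.read_camera(cam); s=r.state()
pickle.dump((c,s),open(f"{n}.pkl","wb"))
cv2.imwrite(f"pics/{n}.png",c["color"][:,:,::-1])
if len(sys.argv)>3:
    x,y,w,h=map(int,sys.argv[3].split(",")); 
    cv2.imwrite(f"pics/{n}z.png",cv2.resize(c["color"][y:y+h,x:x+w,::-1],None,fx=800/w,fy=800/w,interpolation=cv2.INTER_CUBIC))
print(s["t"],s["eef_pos"].round(4),s["orientation"].round(4),s["ft_force"].round(1),s["wrist_torque"].round(2),round(s["opening"],4))
E
python3 snap.py hub1
```

```text
1.6 [ 0.5617 -0.0309  0.319 ] [ 9.789e-01  2.045e-01 -4.000e-04 -1.000e-04] [-0.3 -0.6 -0.4] [ 0.02 -0.01 -0.03] 0.0466
```

View pics/hub1.png

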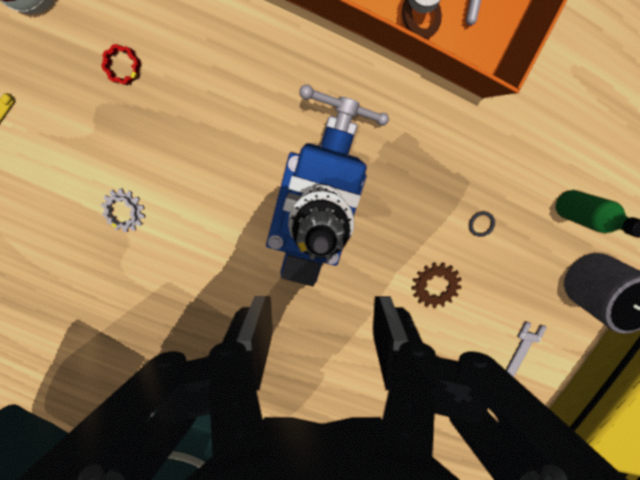

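```bash
python3 - <<'E'
import pickle,numpy as np
from h import *
c,s=pickle.load(open("hub1.pkl","rb"))
Rt=Ro.from_quat(s["orientation"]); R=np.array(c["R"]); o=-R.T@np.array(c["t"])
oT=Rt.inv().apply(o-s["eef_pos"]); print("cam in tool",oT.round(4))
for uv in [(268,298),(377,298),(250,298),(395,298)]:
    n=cv2.undistortPoints(np.array([[uv]],float),K(c),D(c))[0,0]
    d=Rt.inv().apply(R.T@np.array([n[0],n[1],1]))
    for x in (0.011,):
        k=(x-oT[0])/d[0]; print(uv,"x=11mm:",(oT+k*d).round(4))
    k=(np.sign(d[1])*s["opening"]/2-oT[1])/d[1]; print(uv,"y=op/2:",(oT+k*d).round(4))
for uv in [(320,240)]:
    print(p2w(c,uv,.24))
im=c["color"][165:275,260:400,::-1]
cv2.imwrite("pics/hub1z.png",cv2.resize(im,None,fx=5.6,fy=5.6,interpolation=cv2.INTER_CUBIC))
im=c["color"][270:400,220:420,::-1]
cv2.imwrite("pics/hub1f.png",cv2.resize(im,None,fx=4,fy=4,interpolation=cv2.INTER_CUBIC)*2)
E
```

```text
cam in tool [ 0.0819 -0.0004 -0.143 ]
(268, 298) x=11mm: [ 0.011  -0.0235 -0.0108]
(268, 298) y=op/2: [ 0.0117 -0.0233 -0.0121]
(377, 298) x=11mm: [ 0.011   0.0233 -0.0108]
(377, 298) y=op/2: [ 0.0109  0.0233 -0.0107]
(250, 298) x=11mm: [ 0.011  -0.0313 -0.0108]
(250, 298) y=op/2: [ 0.0294 -0.0233 -0.045 ]
(395, 298) x=11mm: [ 0.011   0.031  -0.0109]
(395, 298) y=op/2: [ 0.0285  0.0233 -0.0434]
[[ 0.56735785 -0.02656392  0.24      ]]
```

View pics/hub1z.png

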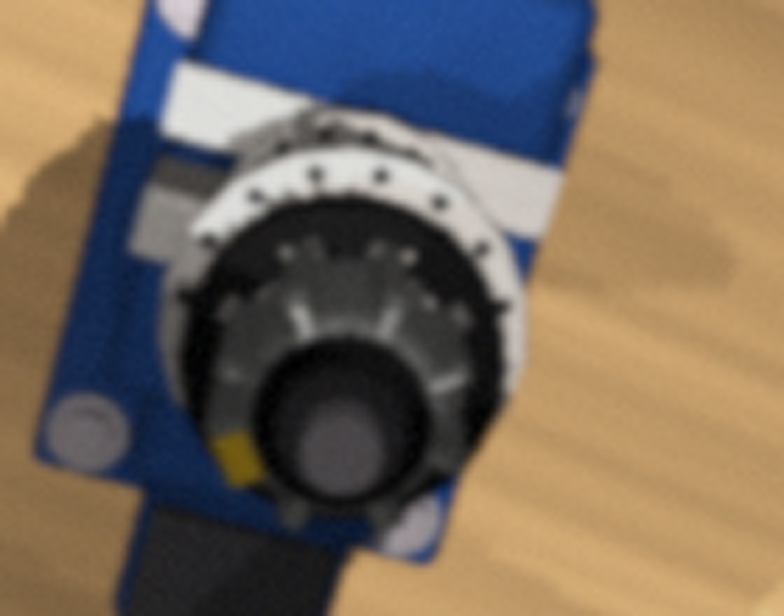

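View pics/hub1f.png

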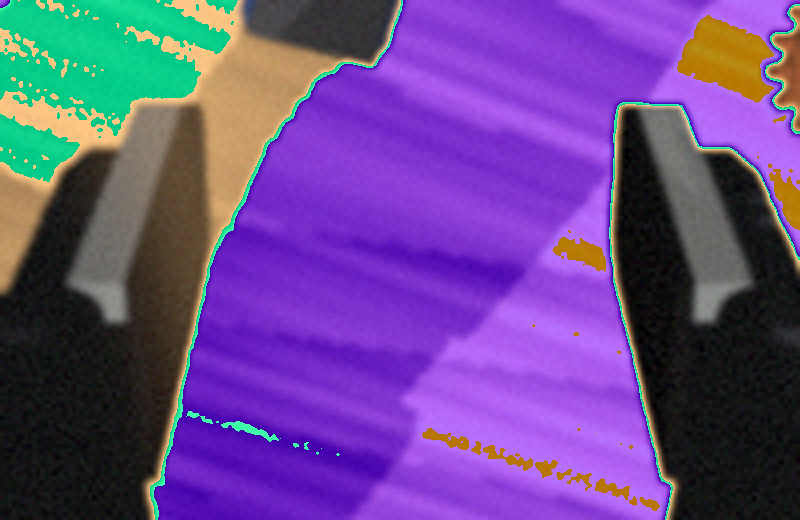

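```bash
cat > hubfit.py <<'E'
import pickle,sys
from h import *
def drawhub(name,x,y,th,crop,out,f=5.6):
    c,s=pickle.load(open(name+".pkl","rb"))
    X0,Y0,w,h=crop
    im=cv2.resize(c["color"][Y0:Y0+h,X0:X0+w,::-1],None,fx=f,fy=f,interpolation=cv2.INTER_CUBIC)
    im=cv2.convertScaleAbs(im,alpha=1.6,beta=20)
    def poly(P,col):
        q=w2p(c,P); q=((q-[X0,Y0])*f+(f-1)/2).astype(np.int32)
        cv2.polylines(im,[q[:,None]],True,col,1,cv2.LINE_AA)
    def circ(rr,z): a=np.linspace(0,2*np.pi,73)[:-1]; return np.c_[x+rr*np.cos(a),y+rr*np.sin(a),0*a+z]
    poly(circ(.005,.24),(255,0,255)); poly(circ(.014,.227),(0,255,0)); poly(circ(.023,.203),(255,255,0)); poly(circ(.0275,.186),(0,128,255))
    for i in range(8):
        a=th+i*np.pi/4; hw=.0048 if i==0 else .0018
        for z,col in((.224,(0,255,255) if i==0 else (0,0,255)),):
            L=np.array([[.0135,-hw],[.0172,-hw],[.0172,hw],[.0135,hw]])
            P=np.c_[x+L[:,0]*np.cos(a)-L[:,1]*np.sin(a),y+L[:,0]*np.sin(a)+L[:,1]*np.cos(a),0*L[:,0]+z]
            poly(P,col)
    cv2.imwrite(out,im)
E
python3 - <<'E'
from hubfit import *
c,s=pickle.load(open("hub1.pkl","rb"))
g=lambda u,v:(260+(u+.5)/5.6-.5,165+(v+.5)/5.6-.5)
a=p2w(c,g(343,448),.24)[0]; b=p2w(c,g(238,460),.2255)[0]; print(a,b, np.degrees(np.arctan2(b[1]-a[1],b[0]-a[0])),np.hypot(*(b-a)[:2]))
drawhub("hub1",a[0],a[1],np.arctan2(b[1]-a[1],b[0]-a[0]),(260,165,140,110),"pics/hub1d.png")
E
```

```text
[ 0.56456406 -0.02839983  0.24      ] [ 0.55288571 -0.01858548  0.2255    ] 139.95671089261242 0.015254686305811845
```

View pics/hub1d.png

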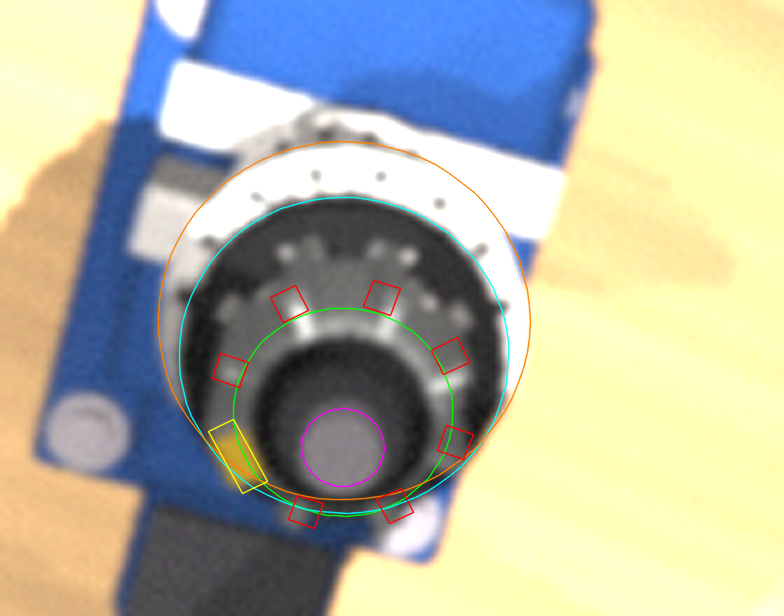

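```bash
python3 - <<'E'
from hubfit import *
for t in (134,146):
    drawhub("hub1",.5645,-.0283,np.radians(t),(285,190,80,75),f"pics/h{t}.png",5)
a=cv2.imread("pics/h134.png");b=cv2.imread("pics/h146.png");cv2.imwrite("pics/hcmp.png",np.hstack([a,b]))
E
```

```text
(no output)
```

View pics/hcmp.png

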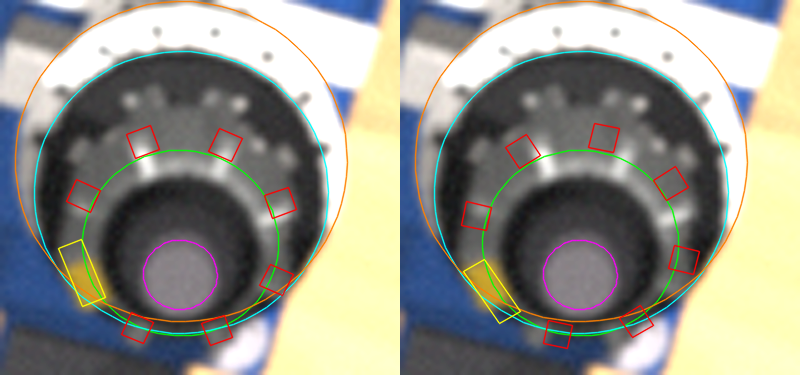

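Emit:
apply_moves(
  delta_pos=[
    [-0.029, -0.276, 0.219],
    [-0.029, -0.276, 0.219],
    [-0.029, -0.276, 0.219],
    [-0.029, -0.276, 0.219],
    [-0.029, -0.276, 0.219],
    [-0.029, -0.276, 0.219],
    [-0.029, -0.276, 0.219],
    [-0.029, -0.276, 0.219],
  ],
  twist=[
    [0, 0, -0.627],
    [0, 0, -0.627],
    [0, 0, -0.627],
    [0, 0, -0.627],
    [0, 0, -0.627],
    [0, 0, -0.627],
    [0, 0, -0.627],
    [0, 0, -0.627],
  ],
  claw=1,
)

```text
t: 2.4
eef_pos: [0.4207, 0.2115, 0.0975]
orientation: [0.868, 0.497, -0.002, -0.001]
ft_force: [-0.6, 0.2, 0.2]
opening: 0.0854
```

Emit:
apply_moves(
  delta_pos=[
    [0, 0, 0],
    [0, 0, 0],
  ],
  twist=[
    [0, 0, 0],
    [0, 0, 0],
  ],
)

```text
t: 2.6
eef_pos: [0.426, 0.2097, 0.1012]
orientation: [0.868, 0.496, 0.001, 0.0]
ft_force: [0.4, -0.3, 0.0]
opening: 0.0856
```

```bash
python3 snap.py cog1
```

```text
2.65 [0.4263 0.2097 0.1013] [8.685e-01 4.956e-01 9.000e-04 3.000e-04] [0.4 0.1 0.9] [0.05 0.   0.02] 0.0853
```

View pics/cog1.png

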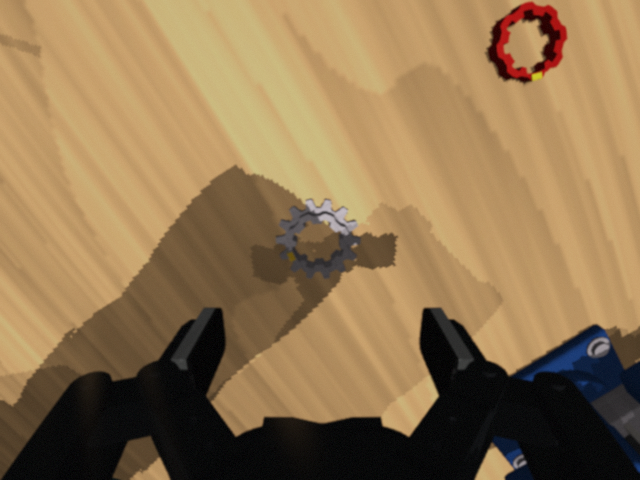

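```bash
cat > cogfit.py <<'E'
import pickle
from h import *
def drawcog(name,x,y,th,z0,hgt,crop,out,f=8,teeth=True,alpha=2.0,T=None):
    c,s=pickle.load(open(name+".pkl","rb"))
    X0,Y0,w,h=crop
    im=cv2.resize(c["color"][Y0:Y0+h,X0:X0+w,::-1],None,fx=f,fy=f,interpolation=cv2.INTER_CUBIC)
    im=cv2.convertScaleAbs(im,alpha=alpha,beta=10)
    if x is not None:
      def poly(P,col,cl=True):
        q=w2p(c,P); q=((q-[X0,Y0])*f+(f-1)/2).astype(np.int32)
        cv2.polylines(im,[q[:,None]],cl,col,1,cv2.LINE_AA)
      def ring(rr,a,z): return np.c_[x+rr*np.cos(a+th),y+rr*np.sin(a+th),0*a+z]
      A=np.linspace(0,2*np.pi,91)[:-1]
      if teeth: poly(ring(.031,A,z0+.0042),(255,128,0))
      for i in range(8):
        a=i*np.pi/4; b=np.radians(9)
        poly(ring(.023,np.linspace(a-b,a+b,5),z0+hgt),(0,255,0),False)
        hw=.006 if i==0 else .003
        p=np.array([[.0154,-hw],[.0186,-hw],[.0186,hw],[.0154,hw]])
        poly(ring(np.hypot(*p.T),np.arctan2(p[:,1],p[:,0])+a,z0+hgt),(0,255,255) if i==0 else (0,0,255))
    cv2.imwrite(out,im)
E
python3 - <<'E'
from cogfit import *
c,s=pickle.load(open("cog1.pkl","rb"))
a=p2w(c,(320.5,236),.013)[0];print(a)
drawcog("cog1",a[0],a[1],np.radians(172),0,.013,(270,190,100,92),"pics/cog1d.png",6)
drawcog("cog1",None,0,0,0,.013,(270,190,100,92),"pics/cog1n.png",6)
b=p2w(c,(527.5,41),.012)[0];print(b)
drawcog("cog1",b[0],b[1],np.radians(-108),0,.012,(480,0,90,90),"pics/spac1d.png",6,False)
drawcog("cog1",None,0,0,0,.013,(480,0,90,90),"pics/spac1n.png",6)
for k in("cog","spac"):
    cv2.imwrite(f"pics/{k}1c.png",np.hstack([cv2.imread(f"pics/{k}1{q}.png") for q in "nd"])[:, :])
    im=cv2.imread(f"pics/{k}1c.png"); cv2.imwrite(f"pics/{k}1c.png",cv2.resize(im,None,fx=800/im.shape[1],fy=800/im.shape[1]))
E
```

```text
[0.42773283 0.21612859 0.013     ]
[0.6029112  0.25981366 0.012     ]
```

View pics/cog1c.png

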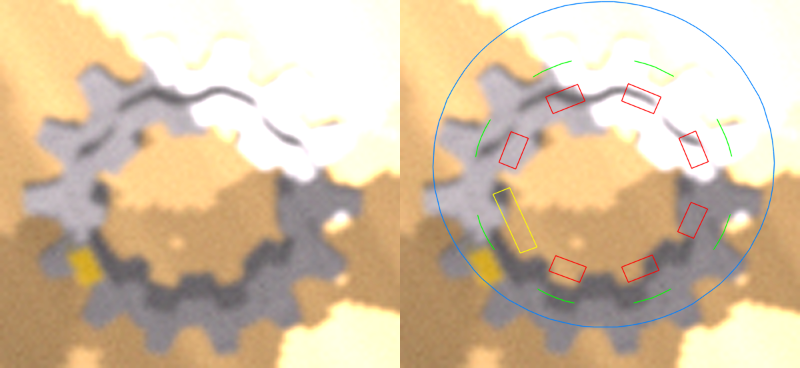

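View pics/spac1c.png

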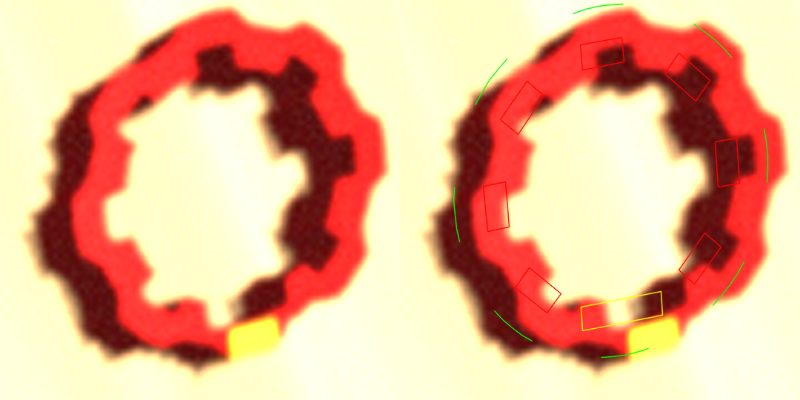

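```bash
python3 - <<'E'
from cogfit import *
c,s=pickle.load(open("cog1.pkl","rb"))
a=p2w(c,(317.5,243),.013)[0];print(a)
d=p2w(c,(270+(86+.5)/4-.5,190+(267.5)/4-.5),.013)[0]; th=np.arctan2(*(d-a)[[1,0]]); print("cog th",np.degrees(th),np.hypot(*(d-a)[:2]))
drawcog("cog1",a[0],a[1],th,0,.013,(275,195,84,84),"pics/cog1d.png",4.7)
k=800/1080
b=p2w(c,(528,42),.012)[0]
f=800/180
d=p2w(c,(480+255.5/f-.5,337.5/f-.5),.012)[0]; th=np.arctan2(*(d-b)[[1,0]]); print("sp",b,"th",np.degrees(th),np.hypot(*(d-b)[:2]))
b=p2w(c,(529.5,40.5),.012)[0]
th=np.arctan2(*(d-b)[[1,0]]); print("sp",b,"th",np.degrees(th),np.hypot(*(d-b)[:2]))
drawcog("cog1",b[0],b[1],th,0,.012,(484,0,84,84),"pics/spac1d.png",4.7,False)
cv2.imwrite("pics/c1.png",np.hstack([cv2.imread(f"pics/{k}1d.png") for k in ("cog","spac")]))
E
```

```text
[0.42324709 0.21273466 0.013     ]
cog th 177.51222649376018 0.021511263431092383
sp [0.60297495 0.25912694 0.012     ] th -96.08566095901284 0.021204941357600312
sp [0.60418085 0.2594725  0.012     ] th -99.15538837426655 0.021707547230622095
```

View pics/c1.png

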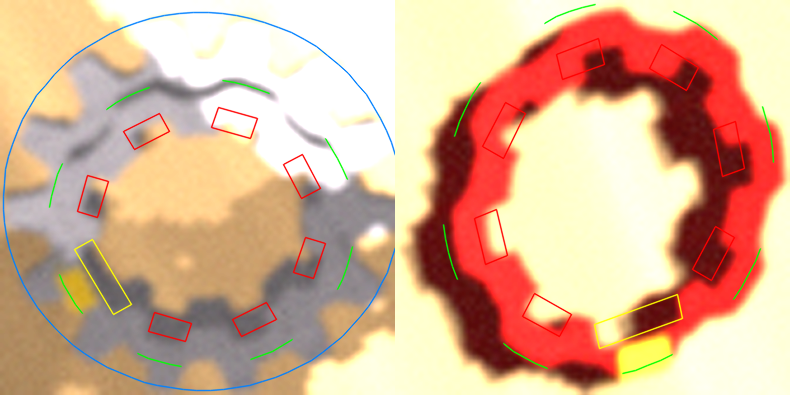

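Emit:
apply_moves(
  delta_pos=[
    [0.001, -0.004, 0.03],
    [0.001, -0.004, 0.065],
    [0.001, -0.004, 0.09],
    [0.001, -0.004, 0.096],
    [0.001, -0.004, 0.096],
    [0.001, -0.004, 0.096],
  ],
  twist=[
    [0, 0, -0.098],
    [0, 0, -0.098],
    [0, 0, -0.098],
    [0, 0, -0.098],
    [0, 0, -0.098],
    [0, 0, -0.098],
  ],
)

```text
t: 3.25
eef_pos: [0.4232, 0.2134, 0.0056]
orientation: [0.843, 0.538, 0.001, 0.0]
ft_force: [-0.2, 0.4, -0.0]
opening: 0.0855
```

```bash
python3 snap.py cog2 wrist 180,200,280,210
```

```text
3.3 [0.4232 0.2136 0.0057] [8.429e-01 5.381e-01 1.100e-03 3.000e-04] [ 0.1 -0.2  0.2] [-0.    0.01 -0.06] 0.0854
```

View pics/cog2z.png

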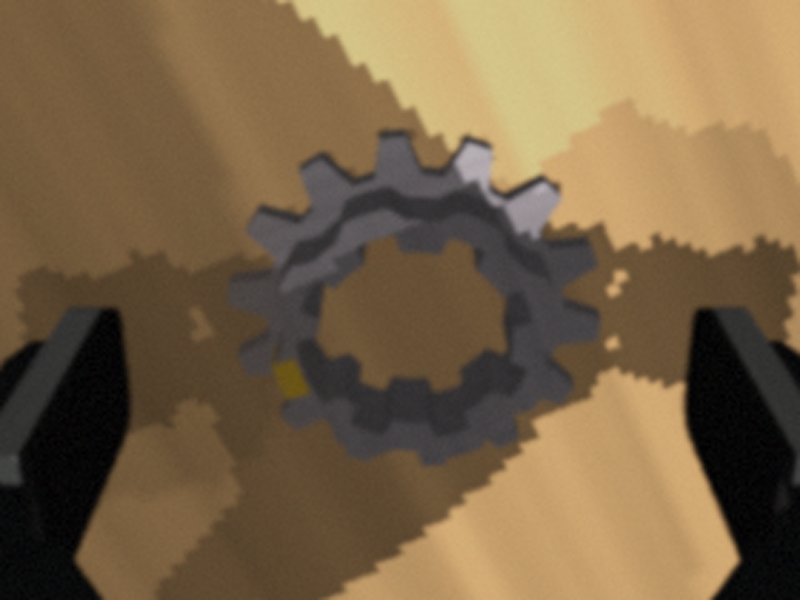

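```bash
python3 - <<'E'
from cogfit import *
drawcog("cog2",.4232,.2127,np.radians(177.5),0,.013,(240,230,170,140),"pics/cog2d.png",4.7)
E
```

```text
(no output)
```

View pics/cog2d.png

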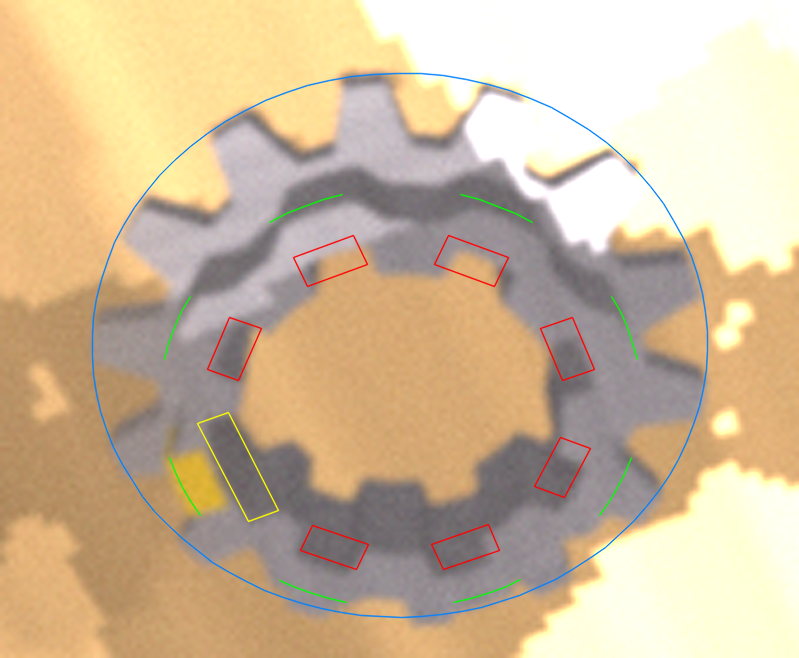

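Emit:
apply_moves(
  delta_pos=[
    [-0.001, 0, 0.008],
    [-0.001, 0, 0.008],
  ],
  twist=[
    [0, 0, 0],
    [0, 0, 0],
  ],
)

```text
t: 3.5
eef_pos: [0.4216, 0.2125, -0.0039]
orientation: [0.843, 0.538, 0.0, 0.0]
ft_force: [0.6, -0.3, 0.2]
opening: 0.0854
```

Emit:
apply_moves(
  delta_pos=[
    [0, 0, 0],
    [0, 0, 0],
    [0, 0, 0],
    [0, 0, 0],
    [0, 0, 0],
    [0, 0, 0],
  ],
  twist=[
    [0, 0, 0],
    [0, 0, 0],
    [0, 0, 0],
    [0, 0, 0],
    [0, 0, 0],
    [0, 0, 0],
  ],
  claw=-1,
  squeeze=40,
)

```text
t: 4.1
eef_pos: [0.4218, 0.2128, -0.0029]
orientation: [0.843, 0.538, 0.0, 0.0]
ft_force: [-5.7, -1.4, 16.1]
opening: 0.057
```

```bash
python3 snap.py cog3 wrist 180,200,280,210
```

```text
4.15 [ 0.4218  0.2128 -0.0029] [8.427e-01 5.384e-01 4.000e-04 1.000e-04] [-4.9 -1.8 16.8] [-0.22  0.86  0.07] 0.057
```

View pics/cog3z.png

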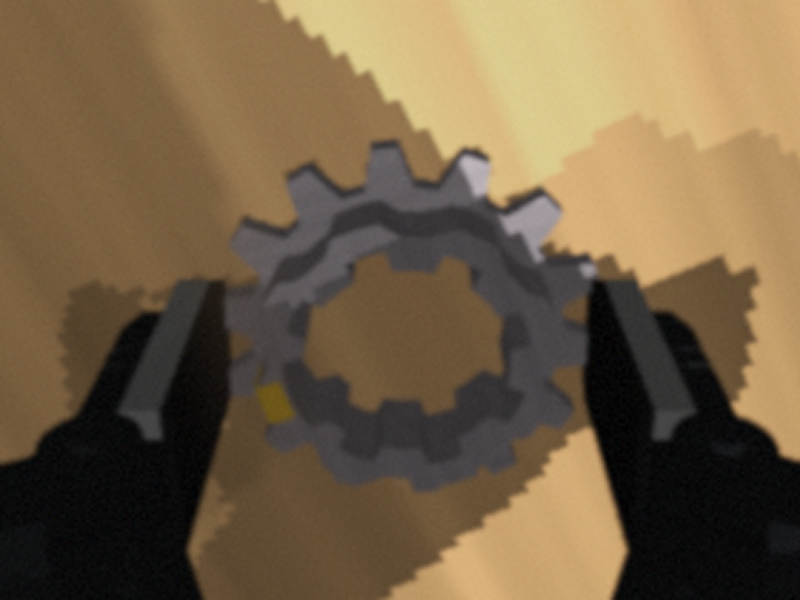

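Emit:
apply_moves(
  delta_pos=[
    [0, 0, 0],
    [0, 0, -0.003],
    [0, 0, -0.006],
    [0, 0, -0.006],
  ],
  twist=[
    [0, 0, 0],
    [0, 0, 0],
    [0, 0, 0],
    [0, 0, 0],
  ],
  claw=0.55,
)

```text
t: 4.55
eef_pos: [0.4219, 0.2127, 0.0028]
orientation: [0.843, 0.538, 0.0, 0.0]
ft_force: [0.5, -0.2, 0.1]
opening: 0.066
```

```bash
python3 snap.py cog4 wrist 180,200,280,210;  python3 - <<'E'
import pickle,numpy as np
from h import *
for nm,uvs in (("cog2",[(180+117/2.857,200+310/2.857),(180+697/2.857,200+310/2.857)]),("cog3",[(180+225/2.857,200+281/2.857),(180+590/2.857,200+281/2.857)]),("hub1",[(271,296),(375,296)])):
    c,s=pickle.load(open(nm+".pkl","rb"))
    Rt=Ro.from_quat(s["orientation"]); R=np.array(c["R"]); o=-R.T@np.array(c["t"])
    oT=Rt.inv().apply(o-s["eef_pos"])
    for uv in uvs:
        n=cv2.undistortPoints(np.array([[uv]],float),K(c),D(c))[0,0]
        d=Rt.inv().apply(R.T@np.array([n[0],n[1],1]))
        k=(.011-oT[0])/d[0];a=oT+k*d
        k=(np.sign(d[1])*s["opening"]/2-oT[1])/d[1]; print(nm,s["opening"],a.round(4),(oT+k*d).round(4))
E
```

```text
4.6 [0.4218 0.2127 0.0026] [8.428e-01 5.383e-01 2.000e-04 1.000e-04] [0.4 0.7 0.2] [-0.01  0.01 -0.03] 0.0662
cog2 0.08542328638943426 [ 0.011  -0.0417 -0.0207] [ 0.0092 -0.0427 -0.0176]
cog2 0.08542328638943426 [ 0.011   0.0402 -0.0209] [ 0.0067  0.0427 -0.0134]
cog3 0.057003962385330675 [ 0.011  -0.028  -0.0118] [ 0.0096 -0.0285 -0.0092]
cog3 0.057003962385330675 [ 0.011   0.0265 -0.012 ] [ 0.0059  0.0285 -0.0024]
hub1 0.04655693305041499 [ 0.011  -0.0225 -0.0089] [ 0.0084 -0.0233 -0.0041]
hub1 0.04655693305041499 [ 0.011   0.0227 -0.009 ] [ 0.0091  0.0233 -0.0054]
```

View pics/cog4z.png

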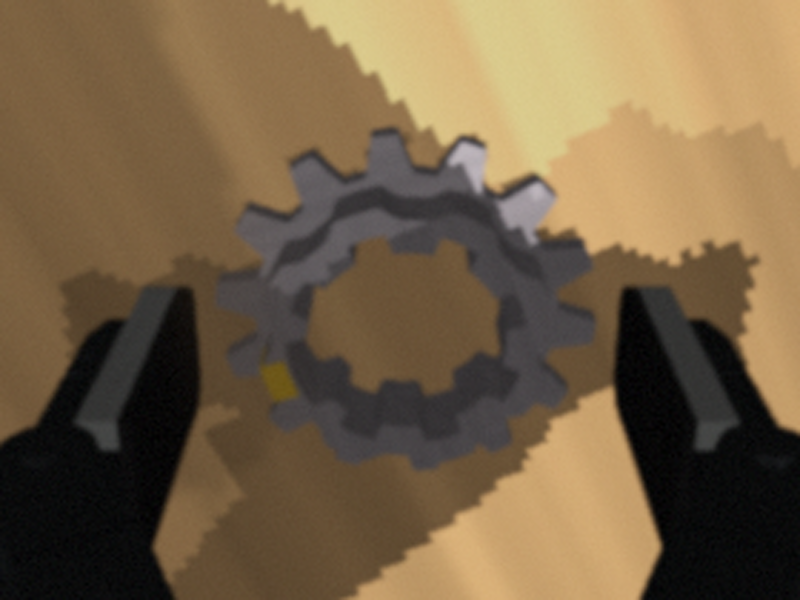

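```bash
python3 - <<'E'
from cogfit import *
drawcog("cog4",.4232,.2127,np.radians(177.5),0,.013,(240,230,170,140),"pics/cog4d.png",4.7)
E
```

View pics/cog4d.png

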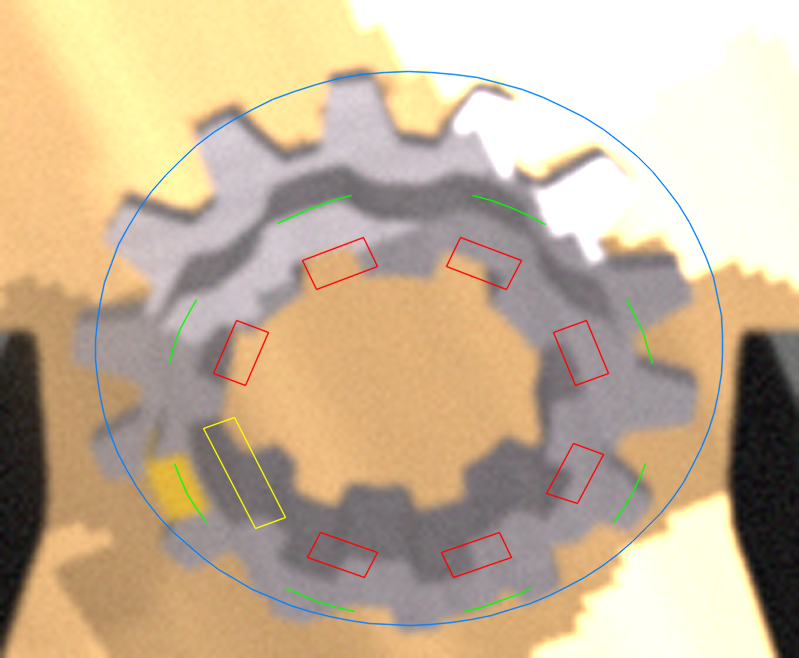

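Emit:
apply_moves(
  delta_pos=[
    [0.0005, 0, -0.007],
    [0.0005, 0, -0.007],
    [0.0005, 0, -0.007],
  ],
  twist=[
    [0, 0, 0],
    [0, 0, 0],
    [0, 0, 0],
  ],
)

```text
t: 4.9
eef_pos: [0.422, 0.2132, 0.0095]
orientation: [0.843, 0.538, 0.0, 0.0]
ft_force: [-0.2, -0.9, 1.2]
opening: 0.0661
```

Emit:
apply_moves(
  delta_pos=[
    [0, 0, 0],
    [0, 0, 0],
    [0, 0, 0],
    [0, 0, 0],
    [0, 0, 0],
    [0, 0, 0],
  ],
  twist=[
    [0, 0, 0],
    [0, 0, 0],
    [0, 0, 0],
    [0, 0, 0],
    [0, 0, 0],
    [0, 0, 0],
  ],
  claw=-1,
  squeeze=40,
)

```text
t: 5.5
eef_pos: [0.4219, 0.2131, 0.0097]
orientation: [0.843, 0.538, 0.0, 0.0]
ft_force: [-2.6, -0.8, 12.6]
opening: 0.0394
```

```bash
python3 snap.py cog5 wrist 180,200,280,210
```

```text
5.55 [0.4219 0.2131 0.0097] [8.428e-01 5.382e-01 2.000e-04 1.000e-04] [-2.5 -1.1 12.1] [-0.22  0.59 -0.16] 0.0393
```

View pics/cog5z.png

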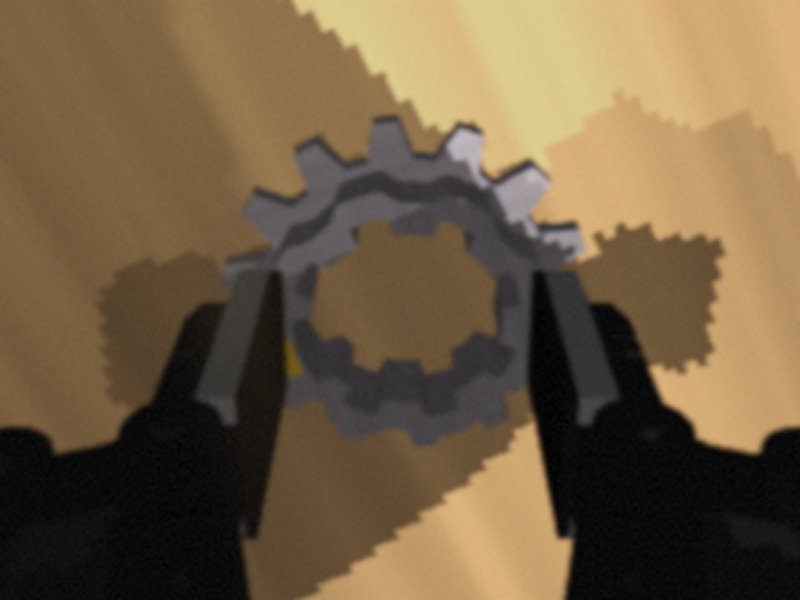

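Emit:
apply_moves(
  delta_pos=[
    [0, 0, 0],
    [0, 0, 0],
    [0, 0, 0],
    [0, 0, 0.0065],
    [0, 0, 0.0065],
    [0, 0, 0.0065],
  ],
  twist=[
    [0, 0, 0],
    [0, 0, 0],
    [0, 0, 0],
    [0, 0, 0],
    [0, 0, 0],
    [0, 0, 0],
  ],
  claw=0.55,
)

```text
t: 6.15
eef_pos: [0.4216, 0.213, 0.0025]
orientation: [0.843, 0.538, -0.0, -0.0]
ft_force: [0.2, 0.6, 0.1]
opening: 0.0664
```

```bash
python3 snap.py cog6;python3 - <<'E'
from cogfit import *
drawcog("cog6",.4214,.2135,np.radians(177.5),0,.013,(240,230,170,140),"pics/cog6d.png",4.7)
E
```

```text
6.2 [0.4217 0.213  0.0027] [ 8.428e-01  5.383e-01 -2.000e-04 -0.000e+00] [-1.  -0.1 -0.4] [-0.04 -0.    0.  ] 0.0664
```

View pics/cog6d.png

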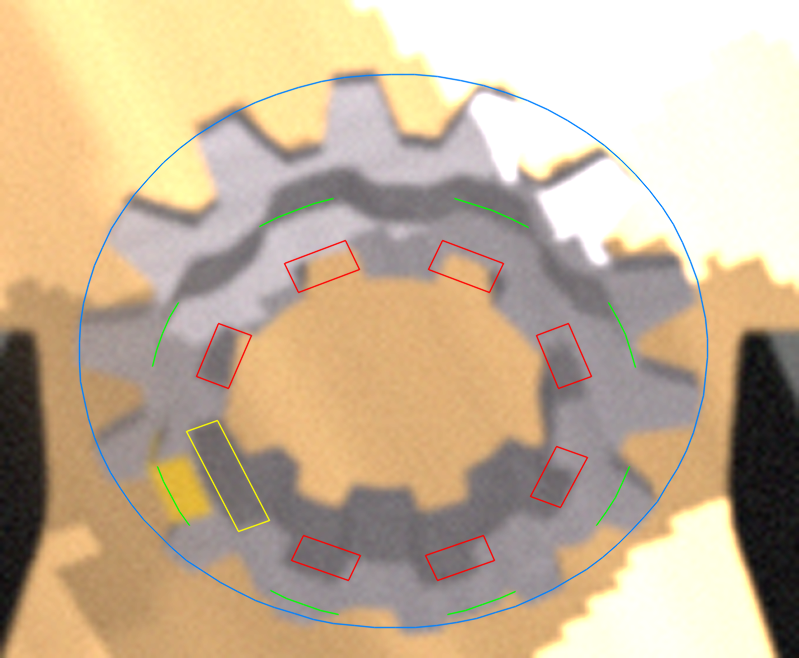

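Emit:
apply_moves(
  delta_pos=[
    [0, 0, 0],
    [0, 0, 0],
    [0, 0, 0],
    [0, 0, 0],
    [0, 0, 0],
  ],
  twist=[
    [0, 0, 0],
    [0, 0, 0],
    [0, 0, 0],
    [0, 0, 0],
    [0, 0, 0],
  ],
  claw=-1,
  squeeze=40,
)

```text
t: 6.7
eef_pos: [0.4219, 0.2131, 0.0033]
orientation: [0.843, 0.538, 0.0, 0.0]
ft_force: [-2.1, -1.0, 10.5]
opening: 0.042
```

```bash
python3 snap.py cog7 wrist 180,200,280,210
```

```text
6.75 [0.4219 0.2131 0.0033] [8.428e-01 5.382e-01 3.000e-04 1.000e-04] [-2.2 -1.3 10. ] [-0.21  0.58 -0.1 ] 0.0416
```

View pics/cog7z.png

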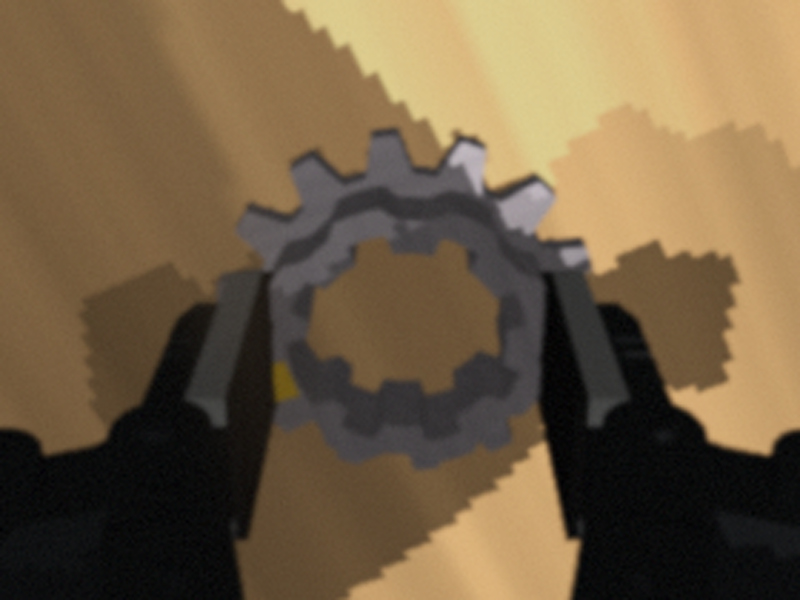

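Emit:
apply_moves(
  delta_pos=[
    [0, 0, -0.01],
    [0, 0, -0.04],
    [0, 0, -0.06],
    [0, 0, -0.06],
  ],
  twist=[
    [0, 0, 0],
    [0, 0, 0],
    [0, 0, 0],
    [0, 0, 0],
  ],
)

```text
t: 7.15
eef_pos: [0.4232, 0.2136, 0.0654]
orientation: [0.843, 0.538, 0.002, 0.001]
ft_force: [-0.0, 0.0, -0.4]
opening: 0.0415
```

```bash
python3 snap.py cog8 wrist 180,200,280,210
```

```text
7.2 [0.4226 0.2134 0.064 ] [8.427e-01 5.383e-01 1.300e-03 3.000e-04] [-0.9 -0.1 -0.6] [-0.03 -0.   -0.02] 0.0417
```

View pics/cog8z.png

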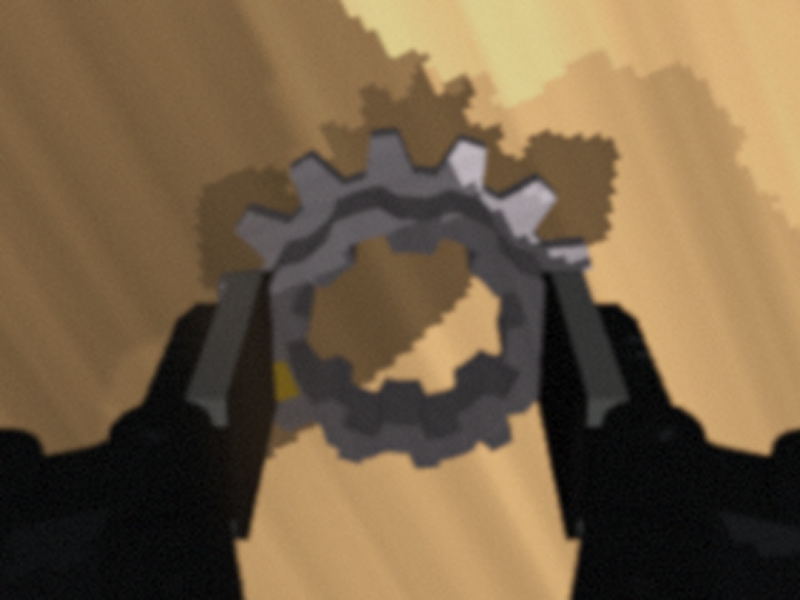

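```bash
python3 - <<'E'
from cogfit import *
c,s=pickle.load(open("cog8.pkl","rb")); print(s["eef_pos"])
R=Ro.from_quat(s["orientation"]); phi=np.arctan2(*R.as_matrix()[[1,0],0]); print(np.degrees(phi))
print(R.as_matrix()[:,2])
drawcog("cog8",.4222,.2138,phi-np.radians(112.5)+np.radians(225),.0607,.013,(240,230,170,140),"pics/cog8d.png",4.7)
E
```

```text
[0.42261755 0.2133513  0.06402574]
65.13810834188621
[ 2.48762734e-03  7.70220953e-04 -9.99996609e-01]
```

View pics/cog8d.png

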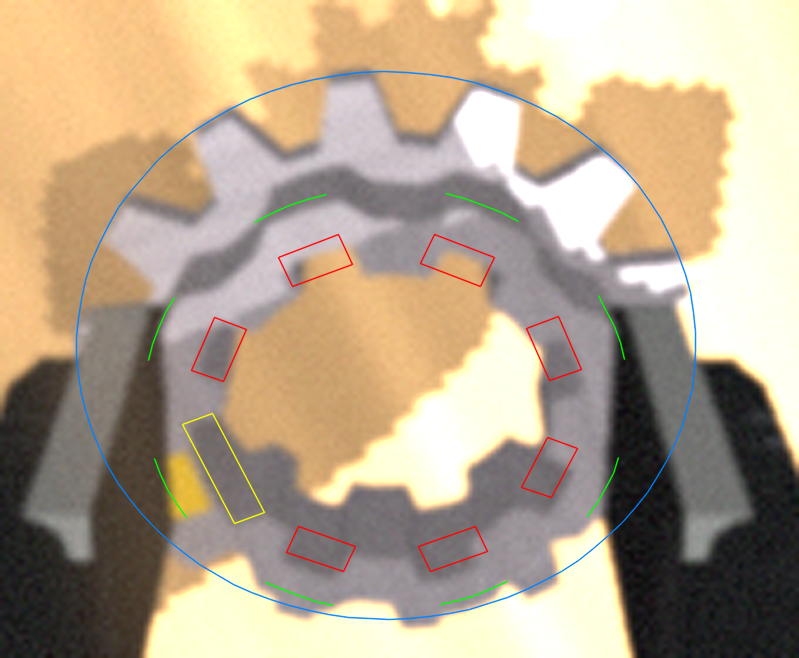

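Emit:
apply_moves(
  delta_pos=[
    [-0.01, 0.01, -0.045],
    [-0.03, 0.025, -0.085],
    [-0.06, 0.05, -0.12],
    [-0.09, 0.08, -0.15],
    [-0.12, 0.105, -0.18],
    [-0.15, 0.13, -0.201],
    [-0.182, 0.157, -0.201],
    [-0.212, 0.184, -0.201],
  ],
  twist=[
    [0, 0, 0.1],
    [0, 0, 0.25],
    [0, 0, 0.4],
    [0, 0, 0.55],
    [0, 0, 0.7],
    [0, 0, 0.726],
    [0, 0, 0.726],
    [0, 0, 0.726],
  ],
)

```text
t: 8.0
eef_pos: [0.4999, -0.0585, 0.2636]
orientation: [0.979, 0.204, 0.0, 0.0]
ft_force: [1.3, 0.2, -1.4]
opening: 0.0415
```

Emit:
apply_moves(
  delta_pos=[
    [0, 0, 0],
    [0, 0, 0],
    [0, 0, 0],
  ],
  twist=[
    [0, 0, 0],
    [0, 0, 0],
    [0, 0, 0],
  ],
)

```text
t: 8.3
eef_pos: [0.4992, -0.0559, 0.2633]
orientation: [0.979, 0.204, -0.0, -0.0]
ft_force: [0.6, 0.8, -1.6]
opening: 0.0417
```

```bash
python3 snap.py hub2
```

```text
8.35 [ 0.4993 -0.0557  0.2635] [ 9.789e-01  2.045e-01 -3.000e-04 -2.000e-04] [-0.1 -0.1 -0.8] [-0.02 -0.04 -0.06] 0.0417
```

View pics/hub2.png

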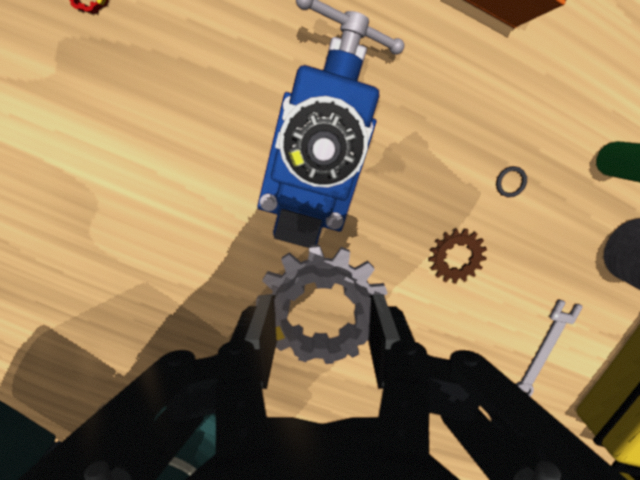

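Both hub (324,149) and the held cog (322,310) are in one view. I'll overlay models of both.

```bash
python3 - <<'E'
from hubfit import *
from cogfit import drawcog
c,s=pickle.load(open("hub2.pkl","rb"))
R=Ro.from_quat(s["orientation"]); phi=np.arctan2(*R.as_matrix()[[1,0],0]); print(np.degrees(phi))
drawhub("hub2",.5645,-.0283,np.radians(137),(270,95,110,100),"pics/hub2d.png",7)
p=s["eef_pos"]
drawcog("hub2",p[0],p[1],phi+np.radians(112.5),p[2]-.0033,.013,(255,240,140,130),"pics/hub2c.png",5)
E
```

```text
23.597637771786676
```

View pics/hub2d.png

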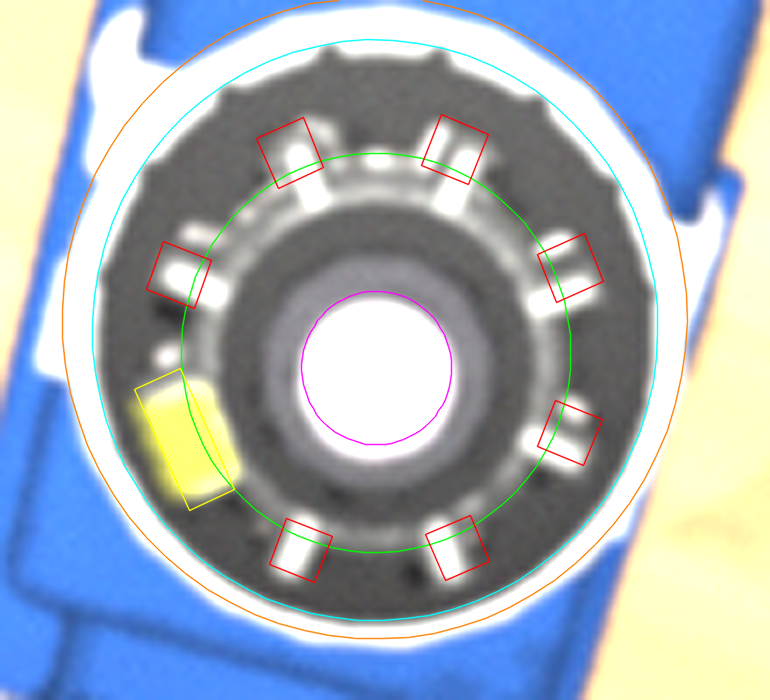

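View pics/hub2c.png

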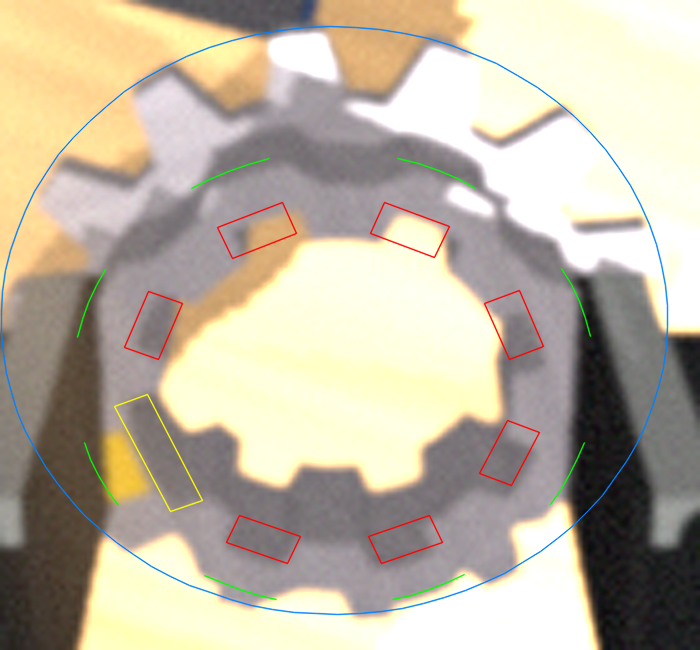

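Emit:
apply_moves(
  delta_pos=[
    [0.035, 0, 0],
    [0.071, 0.0005, 0],
    [0.071, 0.0005, 0],
    [0.071, 0.0005, 0.015],
    [0.071, 0.0005, 0.028],
    [0.071, 0.0005, 0.028],
  ],
  twist=[
    [0, 0, -0.02],
    [0, 0, -0.02],
    [0, 0, -0.02],
    [0, 0, -0.02],
    [0, 0, -0.02],
    [0, 0, -0.02],
  ],
)

```text
t: 8.95
eef_pos: [0.5637, -0.0277, 0.2346]
orientation: [0.977, 0.214, -0.001, -0.001]
ft_force: [0.1, 0.6, -0.6]
opening: 0.0415
```

```bash
python3 snap.py hub3 wrist 180,200,280,210
```

```text
9.0 [ 0.5641 -0.0279  0.2356] [ 9.768e-01  2.143e-01 -6.000e-04 -3.000e-04] [-0.7 -0.2  0.6] [ 0.    0.   -0.09] 0.0415
```

View pics/hub3z.png

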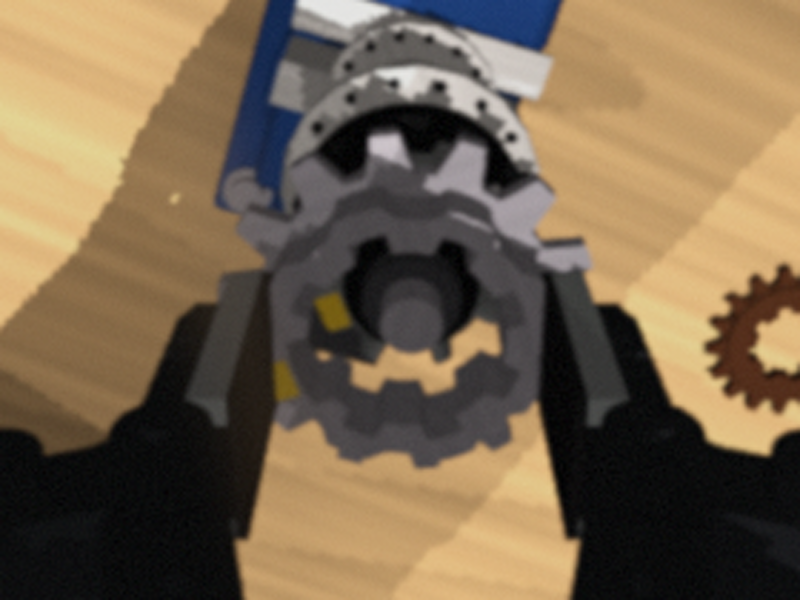

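Emit:
apply_moves(
  delta_pos=[
    [0, 0, 0.003],
    [0, 0, 0.006],
    [0, 0, 0.009],
    [0, 0, 0.011],
    [0, 0, 0.011],
  ],
  twist=[
    [0, 0, 0],
    [0, 0, 0],
    [0, 0, 0],
    [0, 0, 0],
    [0, 0, 0],
  ],
)

```text
t: 9.5
eef_pos: [0.5648, -0.0288, 0.2246]
orientation: [0.977, 0.214, -0.0, -0.0]
ft_force: [0.3, -0.1, -1.6]
opening: 0.0418
```

Emit:
apply_moves(
  delta_pos=[
    [0, 0, 0.003],
    [0, 0, 0.006],
    [0, 0, 0.009],
    [0, 0, 0.012],
    [0, 0, 0.015],
    [0, 0, 0.015],
  ],
  twist=[
    [0, 0, 0],
    [0, 0, 0],
    [0, 0, 0],
    [0, 0, 0],
    [0, 0, 0],
    [0, 0, 0],
  ],
)

```text
t: 10.1
eef_pos: [0.5647, -0.0287, 0.2094]
orientation: [0.977, 0.214, -0.0, -0.0]
ft_force: [0.4, -0.0, -1.6]
opening: 0.0415
```

```bash
python3 snap.py hub4 wrist 180,200,280,210
```

```text
10.15 [ 0.5648 -0.0287  0.2097] [ 9.769e-01  2.137e-01 -1.000e-04 -1.000e-04] [-0.5  0.5 -0.7] [ 0.05 -0.01 -0.  ] 0.042
```

View pics/hub4z.png

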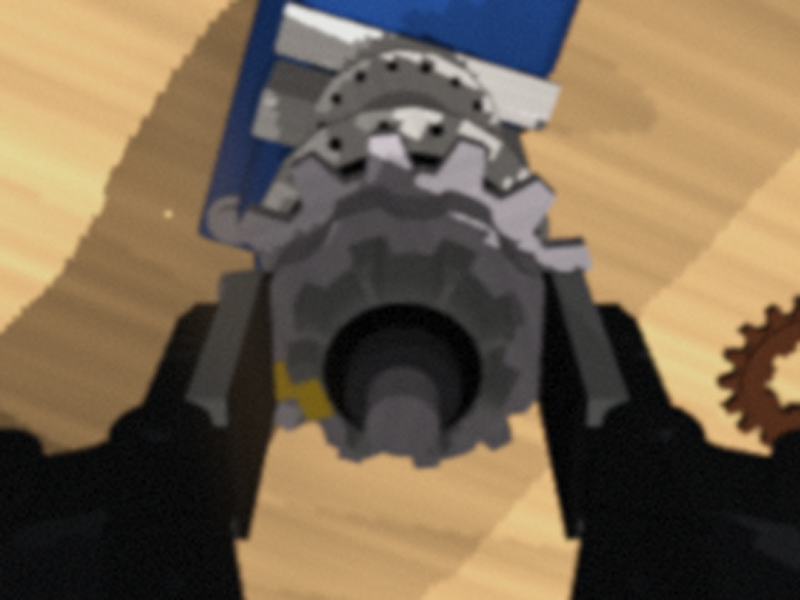

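Emit:
apply_moves(
  delta_pos=[
    [0, 0, 0.001],
    [0, 0, 0.002],
    [0, 0, 0.003],
    [0, 0, 0.003],
  ],
  twist=[
    [0, 0, 0],
    [0, 0, 0],
    [0, 0, 0],
    [0, 0, 0],
  ],
)

```text
t: 10.55
eef_pos: [0.5649, -0.0287, 0.2067]
orientation: [0.977, 0.214, -0.0, -0.0]
ft_force: [0.2, 0.0, -0.6]
opening: 0.0416
```

Emit:
apply_moves(
  delta_pos=[
    [0, 0, 0],
    [0, 0, 0],
    [0, 0, 0],
    [0, 0, -0.02],
    [0, 0, -0.06],
    [-0.02, 0, -0.075],
    [-0.06, 0, -0.08],
    [-0.06, 0, -0.08],
  ],
  twist=[
    [0, 0, 0],
    [0, 0, 0],
    [0, 0, 0],
    [0, 0, 0],
    [0, 0, 0],
    [0, 0, 0],
    [0, 0, 0],
    [0, 0, 0],
  ],
  claw=0.6,
)

```text
t: 11.35
eef_pos: [0.508, -0.0547, 0.2884]
orientation: [0.977, 0.213, 0.001, 0.001]
ft_force: [0.3, -0.4, 0.3]
opening: 0.0683
```

```bash
python3 snap.py hub5 wrist 210,60,240,180
```

```text
11.4 [ 0.5094 -0.0543  0.2878] [9.770e-01 2.131e-01 6.000e-04 4.000e-04] [ 0.  -0.1 -0.1] [ 0.03  0.06 -0.01] 0.0684
```

View pics/hub5z.png

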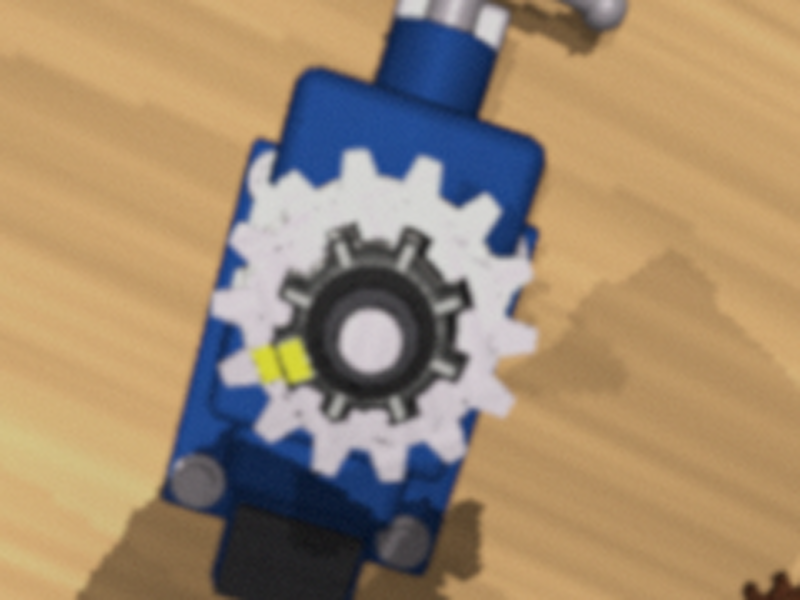

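```bash
python3 - <<'E'
from cogfit import *
from hubfit import drawhub
drawcog("hub5",.5645,-.0284,np.radians(137),.203,.013,(260,95,120,120),"pics/a.png",3.3,alpha=1.2)
drawhub("hub5",.5645,-.0284,np.radians(137),(260,95,120,120),"pics/b.png",3.3)
cv2.imwrite("pics/hub5o.png",np.hstack([cv2.imread("pics/a.png"),cv2.imread("pics/b.png")]))
E
```

```text
(no output)
```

View pics/hub5o.png

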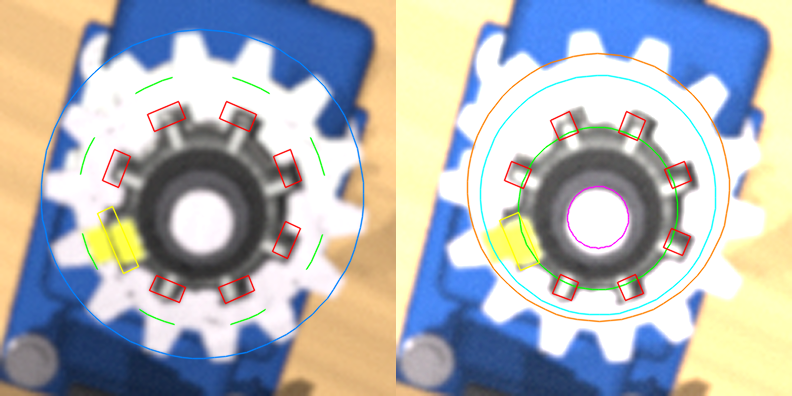

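Emit:
apply_moves(
  delta_pos=[
    [0.02, -0.02, 0],
    [0.05, -0.055, 0],
    [0.08, -0.09, 0.01],
    [0.11, -0.125, 0.03],
    [0.14, -0.16, 0.06],
    [0.17, -0.195, 0.09],
    [0.2, -0.225, 0.12],
    [0.217, -0.246, 0.15],
  ],
  twist=[
    [0, 0, -0.15],
    [0, 0, -0.3],
    [0, 0, -0.45],
    [0, 0, -0.6],
    [0, 0, -0.75],
    [0, 0, -0.9],
    [0, 0, -1.05],
    [0, 0, -1.2],
  ],
  claw=1,
)

```text
t: 12.2
eef_pos: [0.6055, 0.2616, 0.1372]
orientation: [0.683, 0.73, 0.001, 0.0]
ft_force: [1.1, -1.2, -0.1]
opening: 0.0854
```

Emit:
apply_moves(
  delta_pos=[
    [0, 0, 0.02],
    [0, 0, 0.038],
    [0, 0, 0.038],
    [0, 0, 0.038],
    [0, 0, 0.038],
    [0, 0, 0.038],
    [0, 0, 0.038],
    [0, 0, 0.038],
  ],
  twist=[
    [0, 0, -0.15],
    [0, 0, -0.3],
    [0, 0, -0.45],
    [0, 0, -0.6],
    [0, 0, -0.75],
    [0, 0, -0.9],
    [0, 0, -0.964],
    [0, 0, -0.964],
  ],
)

```text
t: 13.0
eef_pos: [0.6046, 0.2593, 0.0998]
orientation: [0.269, 0.963, -0.0, -0.0]
ft_force: [0.4, -0.3, 0.3]
opening: 0.0852
```

Emit:
apply_moves(
  delta_pos=[
    [0, 0, 0],
    [0, 0, 0],
  ],
  twist=[
    [0, 0, 0],
    [0, 0, 0],
  ],
)

```text
t: 13.2
eef_pos: [0.6045, 0.259, 0.1002]
orientation: [0.271, 0.963, -0.0, -0.0]
ft_force: [0.4, 0.3, 0.8]
opening: 0.0854
```

```bash
python3 snap.py sp1
```

```text
13.25 [0.6044 0.2589 0.1003] [ 2.706e-01  9.627e-01 -0.000e+00 -1.000e-04] [-0.5  0.   0.5] [-0.01 -0.02  0.03] 0.0854
```

View pics/sp1.png

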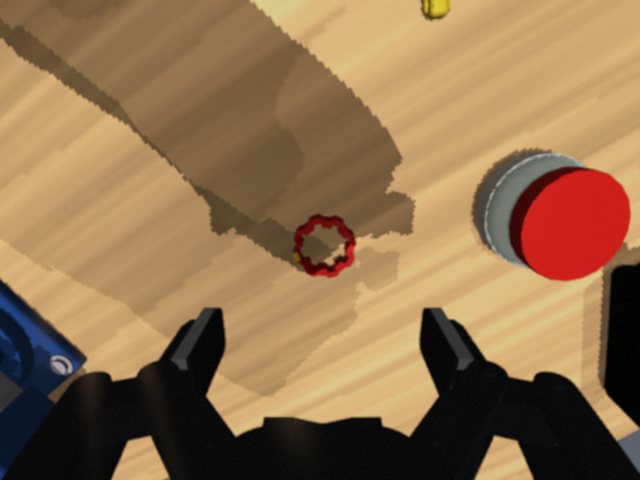

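```bash
python3 - <<'E'
from cogfit import *
c,s=pickle.load(open("sp1.pkl","rb"))
b=p2w(c,(324.5,243.5),.012)[0]; d=p2w(c,(296,257),.012)[0]
th=np.arctan2(*(d-b)[[1,0]]);print(b,np.degrees(th),np.hypot(*(d-b)[:2]))
drawcog("sp1",b[0],b[1],th,0,.012,(285,205,80,80),"pics/a.png",5,False)
drawcog("sp1",None,0,0,0,.012,(285,205,80,80),"pics/b.png",5,False)
cv2.imwrite("pics/sp1o.png",np.hstack([cv2.imread("pics/a.png"),cv2.imread("pics/b.png")]))
E
```

```text
[0.60225832 0.2606876  0.012     ] -94.81763192160295 0.022869988495075894
```

View pics/sp1o.png

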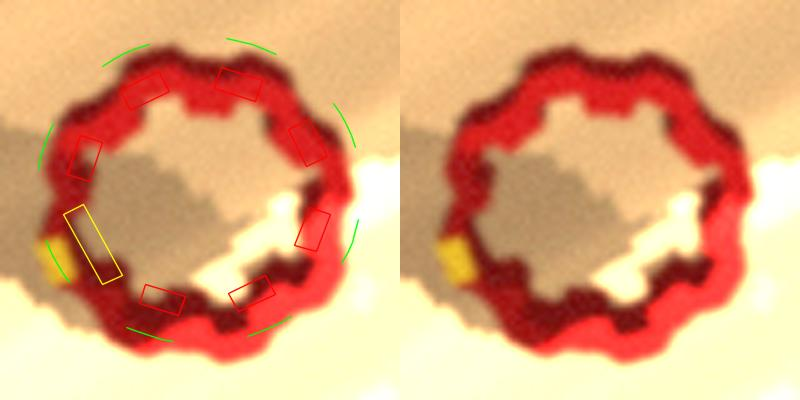

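```bash
python3 - <<'E'
from cogfit import *
c,s=pickle.load(open("sp1.pkl","rb"))
b=p2w(c,(323,247),.012)[0]; d=p2w(c,(285+55.5/5,205+259.5/5),.012)[0]
th=np.arctan2(*(d-b)[[1,0]]);print(b,np.degrees(th),np.hypot(*(d-b)[:2]))
drawcog("sp1",b[0],b[1],th,0,.012,(285,205,80,80),"pics/a.png",5,False)
drawcog("sp1",b[0],b[1],th-.09,0,.012,(285,205,80,80),"pics/b.png",5,False)
cv2.imwrite("pics/sp1o.png",np.hstack([cv2.imread("pics/a.png"),cv2.imread("pics/b.png")]))
E
```

```text
[0.60395029 0.2584082  0.012     ] -100.11347391419324 0.020728708230591072
```

View pics/sp1o.png

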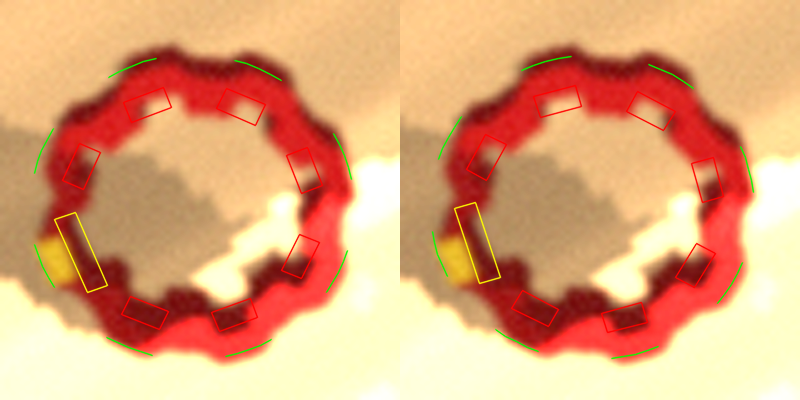

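Emit:
apply_moves(
  delta_pos=[
    [0, 0, 0.035],
    [0, 0, 0.065],
    [0, 0, 0.07],
    [0, 0, 0.07],
  ],
  twist=[
    [0, 0, 0],
    [0, 0, 0],
    [0, 0, 0],
    [0, 0, 0],
  ],
)

```text
t: 13.65
eef_pos: [0.604, 0.2587, 0.0302]
orientation: [0.27, 0.963, -0.0, -0.001]
ft_force: [-0.6, -0.0, 1.0]
opening: 0.0854
```

```bash
python3 snap.py sp2; python3 - <<'E'
from cogfit import *
for k,t in (("a",-100),("b",-104)):
  drawcog("sp2",.604,.2585,np.radians(t),0,.012,(260,220,120,110),f"pics/{k}.png",3.3,False)
cv2.imwrite("pics/sp2o.png",np.hstack([cv2.imread("pics/a.png"),cv2.imread("pics/b.png")]))
E
```

```text
13.7 [0.6048 0.2589 0.0314] [2.702e-01 9.628e-01 2.000e-04 3.000e-04] [ 0.5 -1.3  0.4] [ 0.04  0.02 -0.04] 0.0852
```

View pics/sp2o.png

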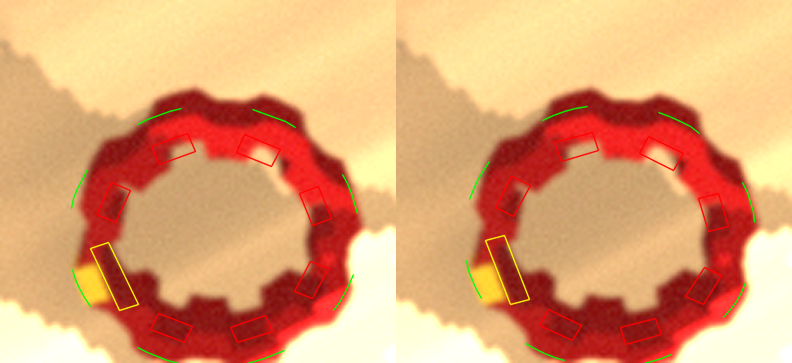

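```bash
python3 - <<'E'
from cogfit import *
drawcog("sp2",.6049,.2591,np.radians(-100),0,.012,(270,240,110,100),"pics/sp2a.png",6,False)
E
```

```text
(no output)
```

View pics/sp2a.png

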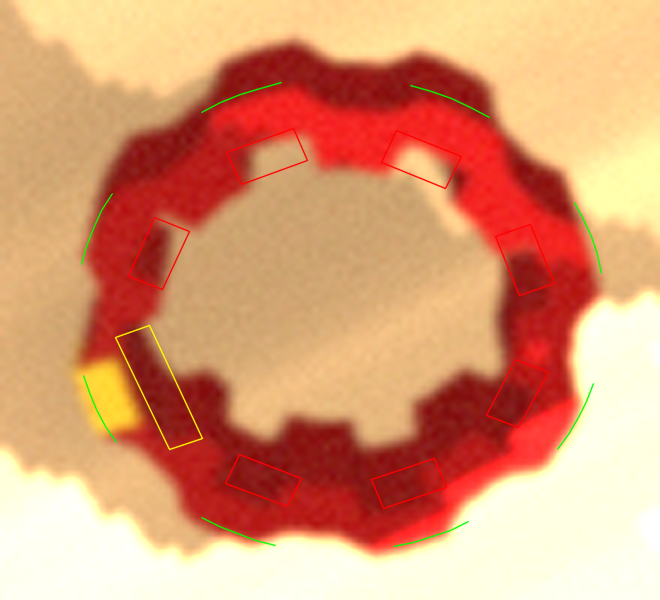

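Emit:
apply_moves(
  delta_pos=[
    [0, 0, 0.015],
    [0, 0, 0.028],
    [0, 0, 0.031],
    [0, 0, 0.031],
    [0, 0, 0.031],
  ],
  twist=[
    [0, 0, 0.02],
    [0, 0, 0.02],
    [0, 0, 0.02],
    [0, 0, 0.02],
    [0, 0, 0.02],
  ],
)

```text
t: 14.2
eef_pos: [0.6048, 0.2589, 0.0001]
orientation: [0.28, 0.96, 0.0, 0.0]
ft_force: [-0.2, -0.4, -0.8]
opening: 0.0855
```

Emit:
apply_moves(
  delta_pos=[
    [0, 0, 0],
    [0, 0, 0],
    [0, 0, 0],
    [0, 0, 0],
    [0, 0, 0],
    [0, 0, 0],
    [0, 0, 0],
  ],
  twist=[
    [0, 0, 0],
    [0, 0, 0],
    [0, 0, 0],
    [0, 0, 0],
    [0, 0, 0],
    [0, 0, 0],
    [0, 0, 0],
  ],
  claw=-1,
  squeeze=30,
)

```text
t: 14.9
eef_pos: [0.6046, 0.2589, 0.0001]
orientation: [0.28, 0.96, 0.0, 0.0]
ft_force: [-0.8, -0.8, 6.2]
opening: 0.0428
```

Emit:
apply_moves(
  delta_pos=[
    [0, 0, -0.01],
    [0, 0, -0.04],
    [0, 0, -0.06],
    [0, 0, -0.06],
    [0, 0, -0.06],
  ],
  twist=[
    [0, 0, 0],
    [0, 0, 0],
    [0, 0, 0],
    [0, 0, 0],
    [0, 0, 0],
  ],
)

```text
t: 15.4
eef_pos: [0.6046, 0.2588, 0.0599]
orientation: [0.28, 0.96, 0.0, 0.0]
ft_force: [0.4, -0.3, -0.4]
opening: 0.0423
```

```bash
python3 snap.py sp3 wrist; python3 - <<'E'
from cogfit import *
c,s=pickle.load(open("sp3.pkl","rb"))
R=Ro.from_quat(s["orientation"]); phi=np.arctan2(*R.as_matrix()[[1,0],0]); print(np.degrees(phi))
p=s["eef_pos"]
drawcog("sp3",p[0],p[1],phi+np.radians(112.5),p[2]-.0006,.012,(250,230,140,120),"pics/sp3o.png",5.5,False)
E
```

```text
15.45 [0.6041 0.2587 0.0591] [ 2.796e-01  9.601e-01 -1.000e-04 -2.000e-04] [-1.  -0.7 -0.8] [-0.04  0.06  0.02] 0.0425
147.52527645077535
```

View pics/sp3o.png

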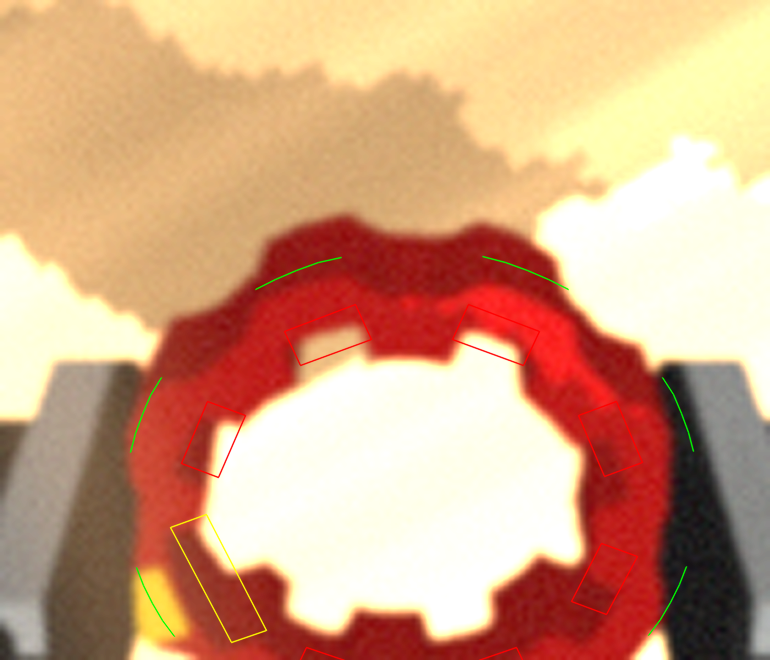

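Emit:
apply_moves(
  delta_pos=[
    [0, 0, -0.045],
    [-0.005, -0.02, -0.09],
    [-0.012, -0.05, -0.13],
    [-0.02, -0.08, -0.165],
    [-0.03, -0.12, -0.19],
    [-0.04, -0.16, -0.204],
    [-0.052, -0.205, -0.204],
    [-0.063, -0.245, -0.204],
  ],
  twist=[
    [0, 0, 0.15],
    [0, 0, 0.3],
    [0, 0, 0.45],
    [0, 0, 0.6],
    [0, 0, 0.75],
    [0, 0, 0.9],
    [0, 0, 1.05],
    [0, 0, 1.2],
  ],
)

```text
t: 16.25
eef_pos: [0.525, 0.0167, 0.263]
orientation: [0.775, 0.632, -0.0, -0.0]
ft_force: [0.7, -0.3, -1.0]
opening: 0.0429
```

```bash
python3 - <<'E'
from plant import r
from h import *
s=r.state(); R=Ro.from_quat(s["orientation"]); phi=np.degrees(np.arctan2(*R.as_matrix()[[1,0],0]))
print(s["eef_pos"],phi,"delta",local(s,[.5005,-.0563,.2635]),"rotz",np.radians(phi-24.5),s["opening"])
E
```

```text
[0.52503363 0.01669838 0.26302612] 78.42408071287733 delta [-0.07643673 -0.00938658 -0.00045457] rotz 0.9411527545508804 0.04285499382596929
```

Emit:
apply_moves(
  delta_pos=[
    [-0.04, -0.005, 0],
    [-0.076, -0.009, 0],
    [-0.076, -0.009, 0],
    [-0.076, -0.009, 0],
    [-0.076, -0.009, 0],
    [-0.076, -0.009, 0],
    [-0.076, -0.009, 0],
    [-0.076, -0.009, 0],
  ],
  twist=[
    [0, 0, 0.15],
    [0, 0, 0.3],
    [0, 0, 0.45],
    [0, 0, 0.6],
    [0, 0, 0.75],
    [0, 0, 0.9],
    [0, 0, 0.941],
    [0, 0, 0.941],
  ],
)

```text
t: 17.05
eef_pos: [0.5021, -0.0545, 0.2626]
orientation: [0.977, 0.215, -0.001, -0.0]
ft_force: [-1.0, 0.4, 0.3]
opening: 0.0424
```

Emit:
apply_moves(
  delta_pos=[
    [0, 0, 0],
    [0, 0, 0],
  ],
  twist=[
    [0, 0, 0],
    [0, 0, 0],
  ],
)

```text
t: 17.25
eef_pos: [0.5023, -0.0545, 0.2632]
orientation: [0.976, 0.216, -0.0, -0.0]
ft_force: [0.3, -0.3, -0.9]
opening: 0.0424
```

```bash
python3 snap.py hub6; python3 - <<'E'
from cogfit import *
from hubfit import drawhub
c,s=pickle.load(open("hub6.pkl","rb"))
R=Ro.from_quat(s["orientation"]); phi=np.arctan2(*R.as_matrix()[[1,0],0]); print(np.degrees(phi)); p=s["eef_pos"]
drawhub("hub6",.5645,-.0284,np.radians(138),(270,90,110,110),"pics/a.png",3.6)
drawcog("hub6",p[0],p[1],phi+np.radians(112.5),p[2]-.0004,.012,(265,255,110,110),"pics/b.png",3.6,False)
cv2.imwrite("pics/hub6o.png",np.hstack([cv2.imread("pics/a.png"),cv2.imread("pics/b.png")]))
E
```

```text
17.3 [ 0.5023 -0.0545  0.2632] [ 9.765e-01  2.157e-01 -2.000e-04 -1.000e-04] [-0.6  0.6 -0. ] [-0.02 -0.   -0.04] 0.0426
24.912303053159928
```

View pics/hub6o.png

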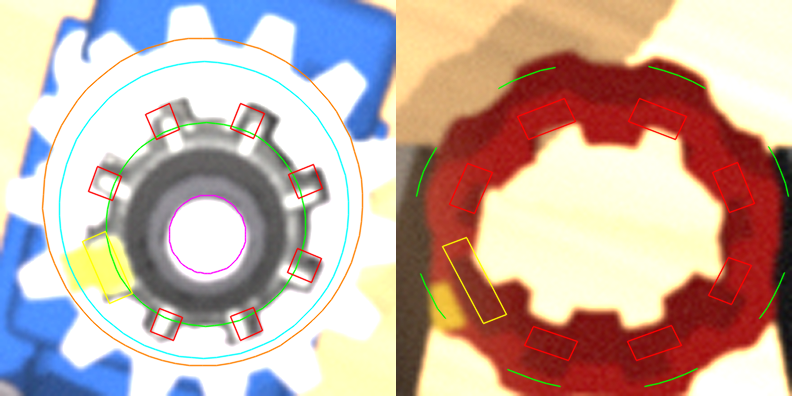

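View pics/hub6.png

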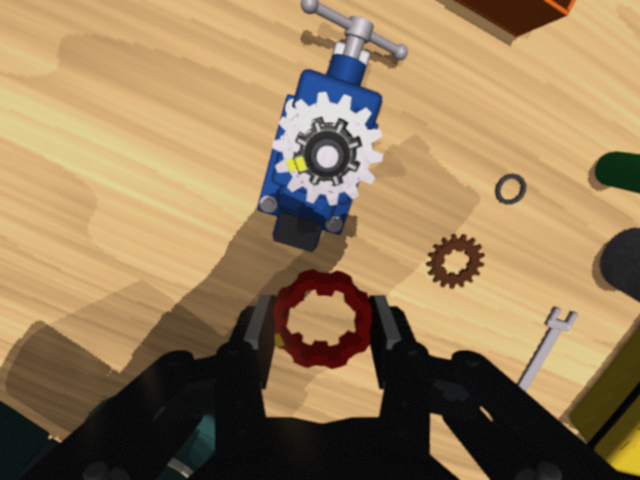

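```bash
python3 - <<'E'
from cogfit import *
c,s=pickle.load(open("hub6.pkl","rb"))
R=Ro.from_quat(s["orientation"]); phi=np.arctan2(*R.as_matrix()[[1,0],0]); p=s["eef_pos"]
o=R.apply([-.0008,-.0002,0])
drawcog("hub6",p[0]+o[0],p[1]+o[1],phi+np.radians(112.5),p[2]-.0004,.012,(265,255,110,110),"pics/b.png",6.5,False)
E
```

```text
(no output)
```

View pics/b.png

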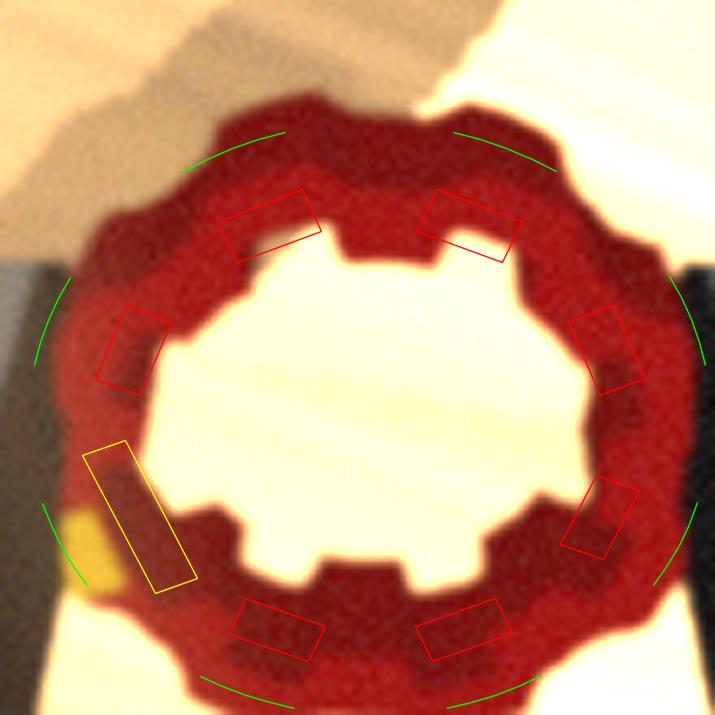

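```bash
python3 - <<'E'
import pickle
from h import *
for n in "hub1 cog1 cog2 cog4 cog6 cog7 cog8 hub2 hub3 hub4 hub5 sp1 sp2 sp3 hub6".split():
    c,s=pickle.load(open(n+".pkl","rb")); R=Ro.from_quat(s["orientation"]); C=np.array(c["R"])
    print(n,(R.inv().apply(-C.T@c["t"]-s["eef_pos"])*1000).round(1), np.degrees(Ro.from_matrix(C@R.as_matrix()).as_rotvec()).round(2))
E
```

```text
hub1 [  81.9   -0.4 -143. ] [ 14.74  14.7  -89.14]
cog1 [  81.5   -1.  -143. ] [ 14.75  14.75 -89.18]
cog2 [  81.5   -0.8 -143. ] [ 14.74  14.76 -89.21]
cog4 [  81.7   -0.9 -143.3] [ 14.74  14.72 -89.2 ]
cog6 [  81.6   -1.  -142.9] [ 14.74  14.75 -89.2 ]
cog7 [  81.6   -0.9 -143.1] [ 14.74  14.74 -89.2 ]
cog8 [  81.9   -0.6 -144.6] [ 14.75  14.64 -89.22]
hub2 [  81.3    0.4 -142.9] [ 14.73  14.74 -89.23]
hub3 [  81.3   -0.2 -142. ] [ 14.75  14.78 -89.18]
hub4 [  81.3    0.  -142.8] [ 14.74  14.73 -89.2 ]
hub5 [  80.    -0.2 -143.7] [ 14.76  14.71 -89.2 ]
sp1 [  83.5   -1.2 -143. ] [ 14.69  14.76 -89.22]
sp2 [  83.9   -1.6 -142.1] [ 14.57  14.76 -89.2 ]
sp3 [  83.3   -1.  -143.8] [ 14.79  14.76 -89.2 ]
hub6 [  81.3    0.  -143. ] [ 14.74  14.72 -89.19]
```

```bash
python3 - <<'E'
from cogfit import *
c,s=pickle.load(open("hub6.pkl","rb"))
R=Ro.from_quat(s["orientation"]); phi=np.arctan2(*R.as_matrix()[[1,0],0]); p=s["eef_pos"]
o=R.apply([-.0025,-.0001,0])
drawcog("hub6",p[0]+o[0],p[1]+o[1],phi+np.radians(112.5),p[2]-.0004,.012,(265,255,110,120),"pics/b.png",6.5,False)
E
```

```text
(no output)
```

View pics/b.png

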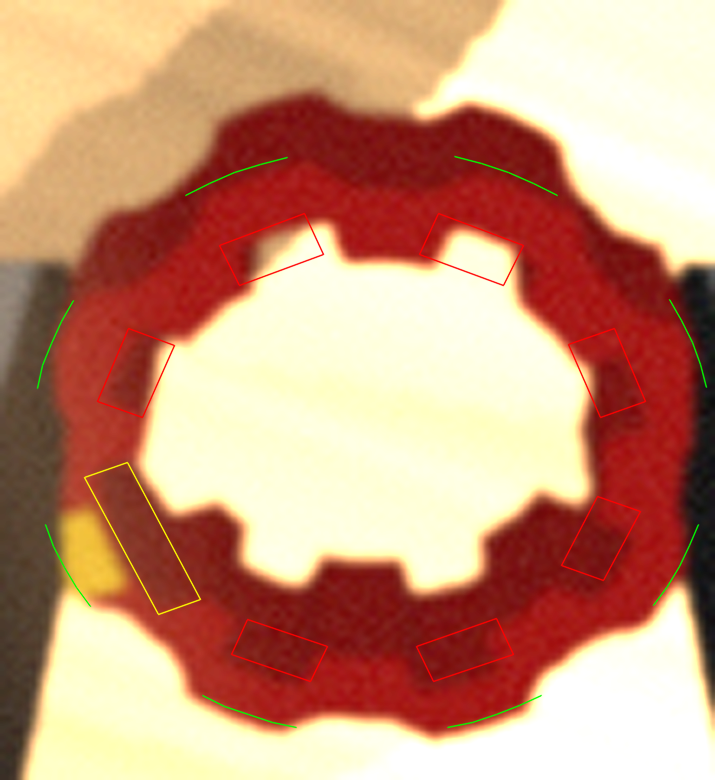

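Emit:
apply_moves(
  delta_pos=[
    [0.035, 0.001, 0],
    [0.07, 0.0024, 0],
    [0.07, 0.0024, 0],
    [0.07, 0.0024, 0.015],
    [0.07, 0.0024, 0.03],
    [0.07, 0.0024, 0.03],
    [0.07, 0.0024, 0.03],
  ],
  twist=[
    [0, 0, -0.02],
    [0, 0, -0.02],
    [0, 0, -0.02],
    [0, 0, -0.02],
    [0, 0, -0.02],
    [0, 0, -0.02],
    [0, 0, -0.02],
  ],
)

```text
t: 18.0
eef_pos: [0.5666, -0.0273, 0.2338]
orientation: [0.974, 0.225, -0.0, -0.0]
ft_force: [-0.8, 0.8, -0.2]
opening: 0.0423
```

```bash
python3 snap.py hub7 wrist 180,200,280,210
```

```text
18.05 [ 0.5669 -0.0274  0.2342] [9.744e-01 2.250e-01 3.000e-04 1.000e-04] [ 0.3 -0.2  0. ] [ 0.    0.01 -0.02] 0.0426
```

View pics/hub7z.png

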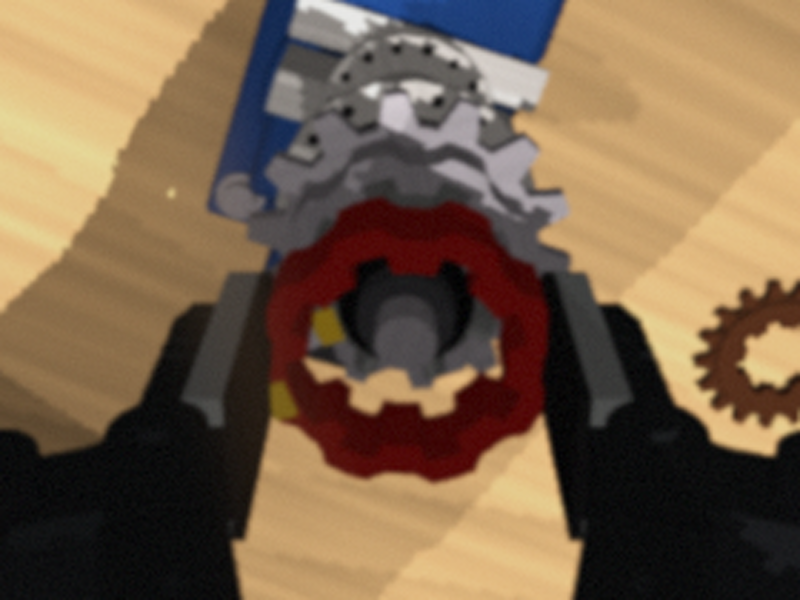

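Emit:
apply_moves(
  delta_pos=[
    [0, 0, 0.003],
    [0, 0, 0.006],
    [0, 0, 0.009],
    [0, 0, 0.012],
    [0, 0, 0.012],
  ],
  twist=[
    [0, 0, 0],
    [0, 0, 0],
    [0, 0, 0],
    [0, 0, 0],
    [0, 0, 0],
  ],
)

```text
t: 18.55
eef_pos: [0.5667, -0.0272, 0.221]
orientation: [0.974, 0.225, -0.0, -0.0]
ft_force: [0.4, 0.2, -0.5]
opening: 0.0425
```

```bash
python3 snap.py hub8 wrist 180,200,280,210
```

```text
18.6 [ 0.5668 -0.0272  0.2212] [ 9.744e-01  2.250e-01 -2.000e-04 -1.000e-04] [-1.  -0.3 -0.2] [-0.01  0.05  0.  ] 0.0429
```

View pics/hub8z.png

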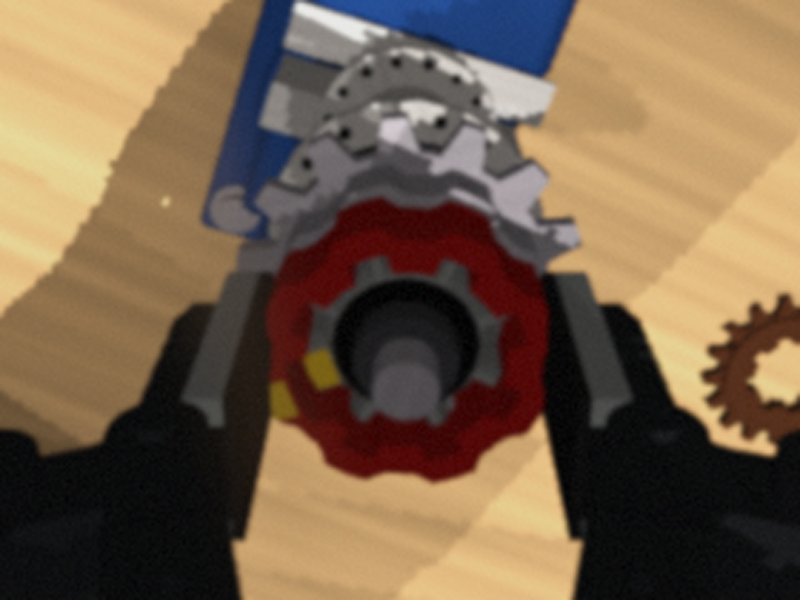

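Emit:
apply_moves(
  delta_pos=[
    [0, 0, 0.002],
    [0, 0, 0.004],
    [0, 0, 0.005],
    [0, 0, 0.005],
  ],
  twist=[
    [0, 0, 0],
    [0, 0, 0],
    [0, 0, 0],
    [0, 0, 0],
  ],
)

```text
t: 19.0
eef_pos: [0.5669, -0.0273, 0.2164]
orientation: [0.974, 0.225, -0.0, -0.0]
ft_force: [-1.2, 0.2, -1.3]
opening: 0.0425
```

Emit:
apply_moves(
  delta_pos=[
    [0, 0, 0.0005],
    [0, 0, 0.0005],
  ],
  twist=[
    [0, 0, 0],
    [0, 0, 0],
  ],
)

```text
t: 19.2
eef_pos: [0.5669, -0.0273, 0.2161]
orientation: [0.974, 0.225, 0.0, 0.0]
ft_force: [-0.3, -0.2, 1.6]
opening: 0.0424
```

Contact is just beginning (1.6 N), so I'll release, rise and look.

Emit:
apply_moves(
  delta_pos=[
    [0, 0, 0],
    [0, 0, 0],
    [0, 0, 0],
    [0, 0, -0.02],
    [0, 0, -0.06],
    [-0.02, 0, -0.075],
    [-0.06, 0, -0.08],
    [-0.06, 0, -0.08],
  ],
  twist=[
    [0, 0, 0],
    [0, 0, 0],
    [0, 0, 0],
    [0, 0, 0],
    [0, 0, 0],
    [0, 0, 0],
    [0, 0, 0],
    [0, 0, 0],
  ],
  claw=0.5,
)

```text
t: 20.0
eef_pos: [0.5107, -0.0546, 0.2975]
orientation: [0.974, 0.224, 0.001, 0.001]
ft_force: [0.9, -0.2, 0.6]
opening: 0.0641
```

```bash
python3 snap.py hub9 wrist 210,60,240,180; python3 - <<'E'
from plant import r
import cv2
for n,(x,y,w,h) in {"scene":(240,180,120,90),"top":(280,185,90,90)}.items():
    c=r.read_camera(n); im=c["color"][y:y+h,x:x+w,::-1]
    cv2.imwrite(f"pics/{n}9.png",cv2.resize(im,(int(w*390/w),int(h*390/w)),interpolation=cv2.INTER_CUBIC))
a=cv2.imread("pics/scene9.png");b=cv2.imread("pics/top9.png")
h=max(a.shape[0],b.shape[0]); import numpy as np
pad=lambda i:cv2.copyMakeBorder(i,0,h-i.shape[0],0,0,cv2.BORDER_CONSTANT)
cv2.imwrite("pics/st9.png",np.hstack([pad(a),pad(b)]))
E
```

```text
20.05 [ 0.512  -0.0541  0.2969] [9.745e-01 2.243e-01 6.000e-04 4.000e-04] [ 1.1 -0.4  0.2] [0.03 0.01 0.  ] 0.0636
```

View pics/hub9z.png

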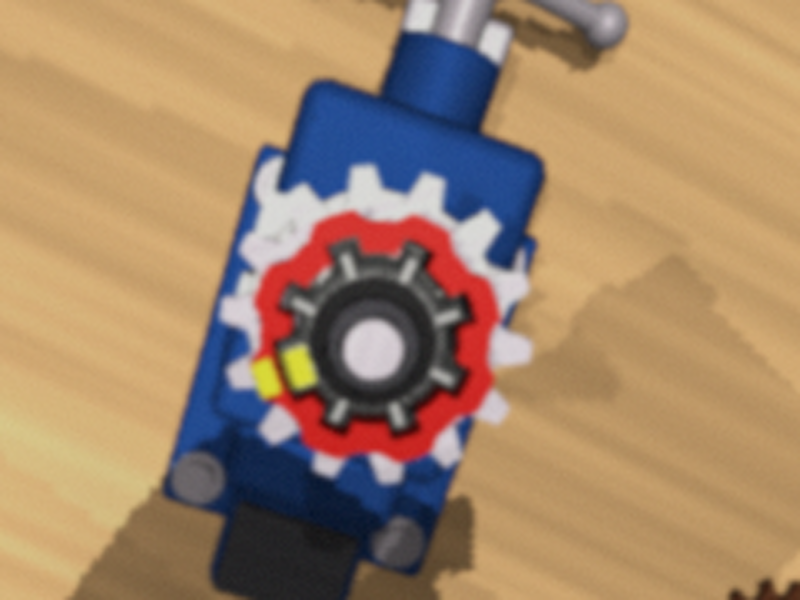

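View pics/st9.png

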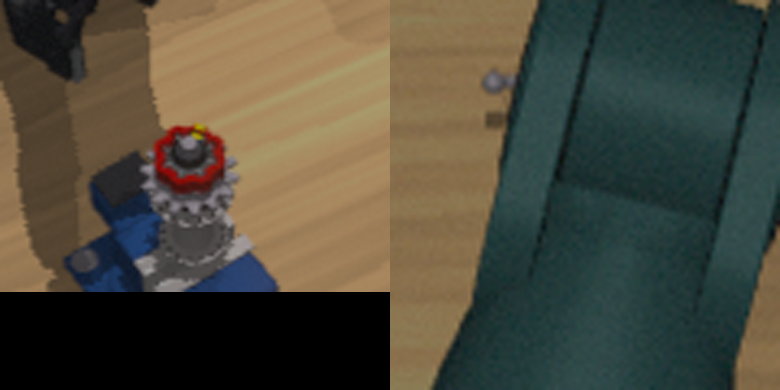

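```bash
python3 snap.py sc9 scene; python3 - <<'E'
from cogfit import *
ims=[]
for dz in (0,.004):
    drawcog("sc9",.5655,-.0284,np.radians(138),.203+dz,.025,(265,200,66,75),"pics/a.png",6,False,alpha=1.5)
    ims.append(cv2.imread("pics/a.png"))
cv2.imwrite("pics/sc9o.png",np.hstack(ims))
E
```

```text
20.2 [ 0.5134 -0.0534  0.2957] [ 9.744e-01  2.250e-01 -0.000e+00 -1.000e-04] [ 0.7 -0.3  0.3] [ 0.02 -0.02 -0.  ] 0.0643
```

View pics/sc9o.png

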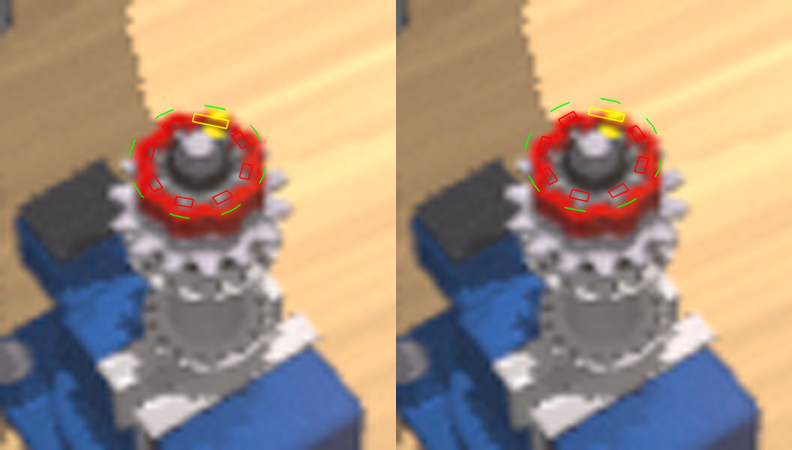

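Emit:
apply_moves(
  delta_pos=[
    [-0.03, 0, 0],
    [-0.06, 0, 0.01],
    [-0.065, 0, 0.05],
    [-0.065, 0, 0.085],
    [-0.065, 0, 0.105],
    [-0.065, 0, 0.105],
    [-0.065, 0, 0.105],
  ],
  twist=[
    [0, 0.12, 0],
    [0, 0.24, 0],
    [0, 0.36, 0],
    [0, 0.48, 0],
    [0, 0.6, 0],
    [0, 0.6, 0],
    [0, 0.6, 0],
  ],
)

```text
t: 20.9
eef_pos: [0.455, -0.0828, 0.1914]
orientation: [0.931, 0.214, 0.287, -0.066]
ft_force: [-0.4, 0.2, 1.1]
opening: 0.064
```

```bash
python3 snap.py side wrist 240,0,160,120
```

```text
20.95 [ 0.456  -0.0831  0.1924] [ 0.931   0.2152  0.2874 -0.0655] [ 0.1 -0.5 -0. ] [-0.21  0.35 -0.06] 0.064
```

View pics/side.png

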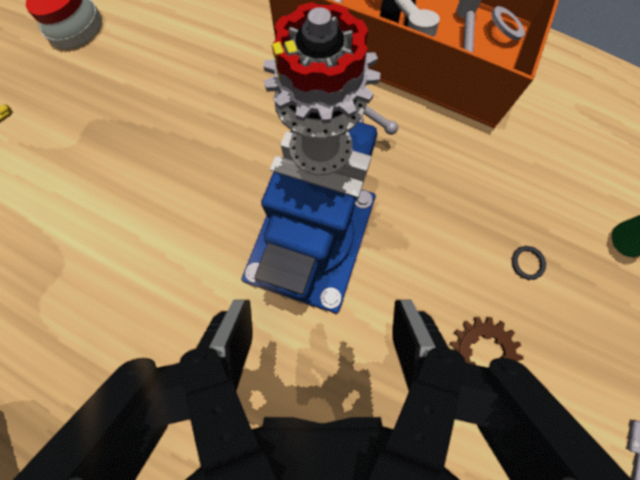

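View pics/sidez.png

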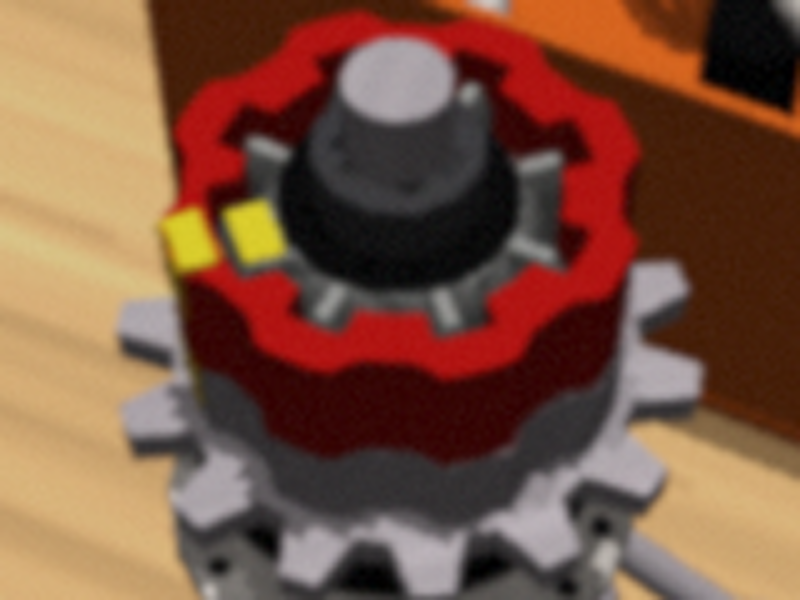

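The oblique wrist view shows the red spacer flat on the cog with no gap. The lobes line up, and both dots are at the painted rib (dot about (282,47), rib about (290,47)). The gripper is clear, so I'm handing the job in.

```bash
python3 -c "
from plant import r
print(r.sign_off()); print(r.state()['t'])"
```

```text
the job is handed in; nothing more can be done
None
the job is handed in; nothing more can be done
```

The 14-tooth cog and then the red spacer are on the hub splines, dots up, with their wide slots on the painted master rib. I released both and handed the job in at about 21 s of the 58 s allowed.

- **Fit:** Both parts slid on without forcing; the force while lowering stayed under 2 N. The spacer just touched (1.6 N) at the height expected if the cog sits on the black spacer.
- **Last checks:** The wrist picture after release and a final oblique view show the red spacer flat on the cog, lobes in line, with no visible gap. The cog's seating on the black spacer could not be seen directly. It rests on the contact height and on the cog model fitting the picture at seat height.
- **Failed grasps:** The first two tries at the cog had the wrong finger height. They pushed up to 17 N and moved the cog about 2 mm on the table before the third try held it.
- **Calibration:** The wrist camera and arm readings disagreed by up to about 2 mm depending on tool turn. I aligned each part to the hub within a single picture to cancel this.
- **Other things:** I did not touch anything else on the table.

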